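Add a second ring tree to the UV curing box

TASK

The UV curing box is running with one purple ring tree under its amber hood; add the second tree, from the steel tray, to the same cure. Flip the mains switch off before the hood comes up, stand the hood upright on the blue mat, stand the second tree on the turntable beside the first, set the hood squarely back on its seat, and only then flip the switch on again. Set things down rather than dropping them, do not disturb the tree already in the box, and leave everything else on the bench where it is.

Things in the scene. Friction and masses are not known exactly. Their poses are not given: they have to be found in the camera images.
- uvbox: white UV curing box, fixed, 262 x 180 mm, deck 50 mm high. Origin on the bench under the turntable's centre; x from its front (control panel, robot side) to its back, y to the left seen from the robot. Housing from x = -180 to +82 mm. On the panel: red mains rocker centred at (-150, -30) mm, fixed black timer knob at (-150, 56), radius 14, 14 mm high.
- turntable (a point): centre of the top of the round aluminium turntable, radius 65 mm, 58 mm above the bench; it is geared and does not turn by hand. Axes as the box's.
- mains (a joint): red mains rocker, rad: 0 = on (right, -y end, green dot, fully down), 0.42 = off (left, +y end fully down). A spring throws it to either stop once past 0.21; about 5 N straight down on the raised end, 18 mm from the middle, flips it. 50 mm long along the box's y, 28 wide, a vee: the lowered half lies level, 6 mm above the deck (2 above its bezel), the other slopes up 0.42 rad from the middle.
- off_end (a point): point on the top face of the rocker's left (off) half, 18 mm from its middle; moves with the rocker: 56 mm above the bench when down, 63 mm when up. Push down here to switch off.
- on_end (a point): point on the top face of the rocker's right (on) half, 18 mm from its middle; moves likewise. Push down here to switch on.
- hood_knob (a point): centre of the round black grip knob (24 mm diameter, 22 mm high) on top of the hood; 128 mm above the hood's lower rim, so 178 mm above the bench when seated. z up along the hood.
- hood: loose amber see-through hood, a round cover 164 mm in diameter (156 inside), 109 mm high plus knob, open below, 0.35 kg; origin at the centre of its lower rim. Seated, the rim rests flat on the deck around a round black ledge (radius 73 mm, 6 mm high, about the turntable's axis), with 5 mm play all round.
- mat_mid (a point): centre of the top of the blue bench mat, 190 x 190 mm, 3 mm thick, fixed.
- tree_new_mid (a point): mid-height point, on the stem, of the second purple tree, standing upright in the steel tray: 90 mm high, round foot of 48 mm diameter (45 mm below this point), bare stem of 12 mm diameter, ring patterns round it reaching 24 mm from the axis up to 45 mm above the foot; above that the stem is bare and can be gripped. About 0.05 kg.
- tree_new: the second tree; origin at the centre of its foot's underside.
- tree_in_mid (a point): the same point of the like tree already standing on the turntable.
- tray: fixed low steel tray, 170 x 150 mm, rim 14 mm high, floor 3 mm above the bench; origin under its centre.
- cutters: blue-handled side cutters lying in the tray beside the tree, 125 mm long, 12 mm high; leave alone.
- pliers: red-handled pliers lying at the left, 150 mm; leave alone.
- torch: brass and black soldering torch handpiece lying at the left; leave alone.
- mallet: wooden mallet lying at the right; leave alone.
- jar: closed jar at the back, 75 mm high; leave alone.
- bottle: bottle at the back, 170 mm high; leave alone.
- mandrel: upright steel ring mandrel on a wooden foot at the back, 202 mm high; leave alone.
Mind the look-alikes: they are no part of the job. Leave any black look-alike of the tree_new alone.

How it is judged:
By the outcome, as a careful person would: the job done as asked, in the order asked, and still so for the second after the job is handed in, with the robot touching nothing.
It also fails if it takes over 72 s, if anything falls off the work surface, if the arm or the gripper's body presses on something with over 40 N, if the wrist force passes 120 N, or if a joint passes its speed limit or range.

ROBOT

A 6-joint arm with a two-finger parallel gripper is mounted at the origin on the work surface. World frame = base frame: x ahead of the robot, y to its left, z up, the work surface at z = 0. Lengths are in m, angles in rad, forces in N, time in s.
With the tool pointing down it reaches from about 0.35 to 0.775 m from the base axis. Payload 5.5 kg.
Tool frame: the origin (TCP) lies on the front face of the gripper's body, between the roots of the fingers; the fingertips stand 73 mm ahead of it and the grasp point (between the pads) lies 54 mm ahead of it; z points along the fingers, y is the direction in which the jaws open and shut (so a half turn about z gives the same grasp; the last joint's range is limited). The gripper opens to 85 mm and grips with 20 to 120 N. Pads are 22 mm wide; open, the fingers measure 114 mm over their backs; the gripper's body (76 mm by 85 mm) begins 54 mm behind the grasp point. The pads swing forward as they close: fully open they stand 13 mm farther back than shut.
Start: joints at [-1.353, 0.313, 0.046, 1.304, 0, 1.431], TCP at [0.201, -0.539, 0.304] pointing down, gripper open.
Joint ranges: [-2.76, 2.76], [-0.86, 1.69], [-1.03, 1.26], [-2.2, 2.34], [-1.47, 1.5], [-3.14, 3.14]. Speed limits (rad/s): [2.57, 2.57, 3.14, 3.14, 3.14, 3.14].

INTERFACE

Orientations are given as a unit quaternion [w, x, y, z].
In Python, from rig import manip gives the robot as it stands.
- The arm moves only by the shell command python3 -m inch 'ROWS' [FORCE]. ROWS is JSON, a list of rows, each an object of numbers: "x", "y", "z": the shift along the tool's x, y, z in cm; "ax", "ay", "az": the turn, a rotation vector about the tool's x, y, z in degrees; "gripper": the opening, from 0 (shut) to 1 (fully open). In form: [{"x": .., "y": .., "z": .., "ax": .., "ay": .., "az": .., "gripper": ..}, ...]. A call has 1 to 10 rows; each row is the pose to reach, as a shift and turn from the pose commanded when the call began, along the tool's axes at that moment; what a row does not reach only later rows make up. A row lasts 1/8 s, in which the tool goes at most 62.5 mm and 10.7 degrees, less where a joint would pass 70% of its speed; a pose out of reach is approached as far as the arm can. A call with a gripper value outside its range is refused whole. The fingers move at their own pace and stop on an object; FORCE is the grip in N (left out, the last holds). Time passes only in rows, so rows that repeat a pose let the fingers close. It gives the time, the measured TCP pose, the force and the opening at its end, in the units of the state.
- manip.read_state(): the state, without advancing time (a new reading comes with each control period).
- manip.grab_frame(name): name is "side" or "top"; returns a dict with "img" (400x640x3 uint8, red, green, blue), "intrinsics" (3x3 intrinsics, pixels), "camera_from_world" (4x4, takes a point from world to camera coordinates). Camera axes: x right, y up, looking along -z (the intrinsics and any distortion apply to the point x, -y, -z); pixel columns grow to the right and rows downward; lengths in m; the calibration is good to about 2 mm. A picture is of the moment at which its call begins. There is no depth.
- manip.hand_in(): hands the job in, once; it reports no verdict.
The state is a dict: "t": time; "qpos": joint angles; "joint_vel": joint speeds; "tau": joint torques, N m; "ee_pos": TCP position; "eef_rot": TCP orientation; "force": force on the tool from outside, world axes, zero at the start; "ft_torque": the same for the moment, N m; "gripper_width": opening from 0.0 (shut) to 1.0 (fully open).
Only numpy, scipy, OpenCV 4.12 (cv2) and the standard library are available. Lean on these libraries where they do the work, as an engineer would, in place of code of your own. Each camera call takes 0.05 s, during which the arm holds its last target.

## Working session

There is one attempt and no reset: what is moved stays moved. The work goes in short steps, Python scripts to look and compute and a shell command to move; the robot and the scene stay as the last step left them, time stands still between calls to the robot, and variables do not carry over. Pictures are saved under pics/ and viewed, and the job is handed in when it is done.

```bash
ls; mkdir -p pics; python3 - <<'E'
from rig import manip
import cv2
print(manip.read_state())
for n in ("side","top"):
    f=manip.grab_frame(n); cv2.imwrite(f"pics/{n}0.png",f["img"][:,:,::-1]); print(n,f["intrinsics"],f["camera_from_world"], [k for k in f])
E
```

```text
pics
{'t': 0.0, 'qpos': array([-1.35261544e+00,  3.13995872e-01,  4.49726268e-02,  1.30357367e+00,
       -3.55718232e-06,  1.43118332e+00]), 'joint_vel': array([ 1.39302286e-03,  1.24027792e-03, -4.71667628e-04, -1.08706624e-03,
       -1.62891204e-05,  4.66854535e-04]), 'tau': array([-4.09702898e-04, -4.80630577e+01,  2.98532867e+01,  1.94398232e-02,
       -1.63100608e-04,  4.94514680e-06]), 'ee_pos': array([ 0.20127161, -0.53822446,  0.30300871]), 'eef_rot': array([-8.99531028e-04,  9.84040174e-01,  1.77944162e-01, -3.71352726e-05]), 'force': array([0.053657  , 0.18621672, 0.22222576]), 'ft_torque': array([0.0434785 , 0.00587064, 0.00570266]), 'gripper_width': 1.0036468005339327}
side [[409.56242134   0.         323.26242661]
 [  0.         409.56242134 197.8856572 ]
 [  0.           0.           1.        ]] [[-0.93554025 -0.35321666 -0.00155828  0.53733042]
 [ 0.26413974 -0.70252381  0.66082562 -0.2187571 ]
 [-0.23450935  0.61781736  0.75053786 -1.26677273]
 [ 0.          0.          0.          1.        ]] ['img', 'intrinsics', 'camera_from_world']
top [[450.94673926   0.         314.44364686]
 [  0.         450.94673926 204.8049518 ]
 [  0.           0.           1.        ]] [[ 5.22463529e-03 -9.99984097e-01  2.12347944e-03 -1.56513454e-02]
 [ 9.86090952e-01  5.50479581e-03  1.66115418e-01 -6.11427822e-01]
 [-1.66124466e-01  1.22605138e-03  9.86104030e-01 -1.77074970e+00]
 [ 0.00000000e+00  0.00000000e+00  0.00000000e+00  1.00000000e+00]] ['img', 'intrinsics', 'camera_from_world']
```

View pics/side0.png

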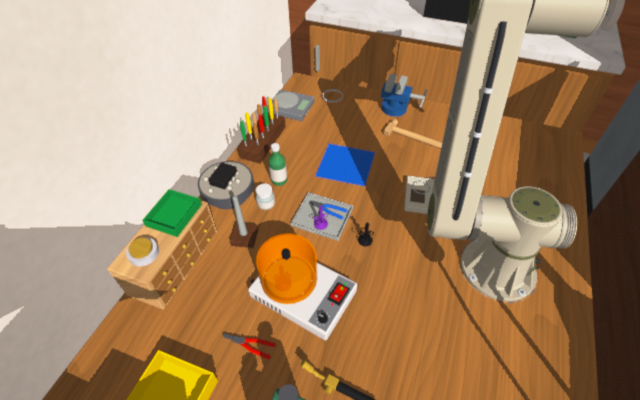

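View pics/top0.png

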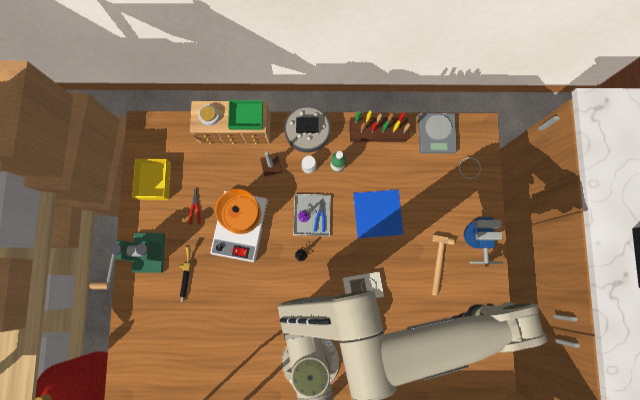

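The purple tree in the tray is at (304,216) in top and (320,217) in side. The black look-alike, outside the tray, is at (302,254) and (366,237). The box is at the left with its hood at (238,210), and the mat is at (378,213). I'll enlarge these areas to confirm.

```bash
python3 - <<'E'
import cv2, numpy as np
t=cv2.imread("pics/top0.png"); s=cv2.imread("pics/side0.png")
a=cv2.resize(t[180:270,200:340],None,fx=5,fy=5,interpolation=cv2.INTER_CUBIC)
b=cv2.resize(s[185:345,240:390],None,fx=3.7,fy=3.7,interpolation=cv2.INTER_CUBIC)
cv2.imwrite("pics/ct0.png",a);cv2.imwrite("pics/cs0.png",b)
E
```

```text
(no output)
```

View pics/ct0.png

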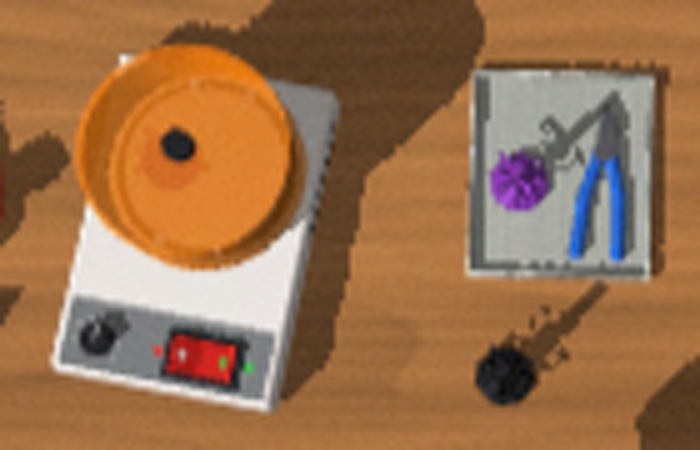

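View pics/cs0.png

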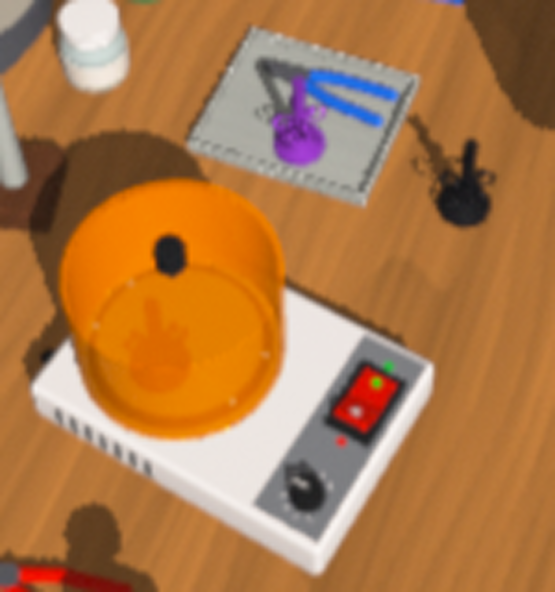

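Confirmed: the purple tree stands in the steel tray beside the cutters, and the black one on the wood is the look-alike. The hood has a tree inside it at about (283,282) in side. Next I'll measure from the two views.

```bash
cat > h.py <<'E'
import cv2, numpy as np
from rig import manip
cams={}
def grab(n,save=None):
    f=manip.grab_frame(n); cams[n]=(f["intrinsics"],f["camera_from_world"])
    if save: cv2.imwrite(f"pics/{save}.png",f["img"][:,:,::-1])
    return f["img"]
def ray(n,p):
    K,T=cams[n]; R=T[:3,:3]; c=-R.T@T[:3,3]
    d=np.linalg.inv(K)@[p[0],p[1],1.]; d=R.T@[d[0],-d[1],-d[2]]
    return c,d/np.linalg.norm(d)
def onz(n,p,z):
    c,d=ray(n,p); return c+d*(z-c[2])/d[2]
def tri(pt,ps):
    (c1,d1),(c2,d2)=ray("top",pt),ray("side",ps)
    A=np.c_[d1,-d2]; s=np.linalg.lstsq(A,c2-c1,rcond=None)[0]
    a,b=c1+s[0]*d1,c2+s[1]*d2
    return (a+b)/2,np.linalg.norm(a-b)*1000
def proj(n,X):
    K,T=cams[n]; q=T[:3,:3]@X+T[:3,3]; u=K@[q[0],-q[1],-q[2]]; return u[:2]/u[2]
def blobs(img,lo,hi,box,amin=6):
    x0,y0,x1,y1=box; hsv=cv2.cvtColor(img,cv2.COLOR_RGB2HSV)
    m=cv2.inRange(hsv,np.array(lo),np.array(hi)); z=np.zeros_like(m); z[y0:y1,x0:x1]=m[y0:y1,x0:x1]
    n,l,s,c=cv2.connectedComponentsWithStats(z)
    return z,[(int(s[i,4]),s[i,:4].tolist(),c[i].round(2).tolist()) for i in range(1,n) if s[i,4]>=amin]
E
python3 - <<'E'
from h import *
np.set_printoptions(precision=4,suppress=True)
t=grab("top");s=grab("side")
def two(name,lo,hi,bt,bs,amin=6):
    mt,a=blobs(t,lo,hi,bt,amin);ms,b=blobs(s,lo,hi,bs,amin);print(name,a,b);
    a=max(a)[2];b=max(b)[2];print("  tri",*tri(a,b));return mt,ms
two("knob",(0,0,0),(179,255,45),(225,195,250,225),(270,240,300,265))
two("rocker",(0,180,120),(8,255,255),(225,240,260,265),(325,275,355,310))
m=two("mat",(105,150,60),(125,255,255),(345,180,410,245),(310,135,380,190),50)
for n,mm in zip(("top","side"),m):
    c=max(cv2.findContours(mm,cv2.RETR_EXTERNAL,cv2.CHAIN_APPROX_NONE)[0],key=cv2.contourArea)
    ap=cv2.approxPolyDP(c,6,True)[:,0]
    P=[onz(n,p,0.003)[:2] for p in ap]; print(n,ap.tolist(),np.array(P),np.mean(P,0))
m=two("tree",(125,80,40),(160,255,255),(290,200,320,230),(305,195,335,235))
for n,mm in zip(("top","side"),m):
    ys,xs=np.nonzero(mm)
    for y in sorted(set(ys)): print(n,y,xs[ys==y].min(),xs[ys==y].max(),end="; ")
E
```

```text
knob [(22, [233, 207, 5, 5], [235.05, 208.91])] [(43, [283, 250, 6, 8], [285.44, 253.56])]
  tri [0.5732 0.285  0.1805] 1.5040173534444348
rocker [(82, [233, 247, 14, 9], [239.85, 251.22])] [(148, [330, 284, 17, 18], [338.5, 292.64])]
  tri [0.4224 0.2814 0.0597] 0.055051051912590084
mat [(2022, [354, 190, 49, 48], [377.74, 213.46])] [(1637, [316, 144, 58, 42], [345.47, 164.41])]
  tri [ 0.5861 -0.2749 -0.0009] 1.4729698419882276
top [[397, 190], [354, 193], [358, 237], [402, 233]] [[ 0.6842 -0.3566]
 [ 0.6704 -0.177 ]
 [ 0.4868 -0.1917]
 [ 0.5042 -0.3726]] [ 0.5864 -0.2745]
side [[329, 144], [316, 175], [363, 185], [373, 153]] [[ 0.6854 -0.3594]
 [ 0.6707 -0.1782]
 [ 0.4911 -0.191 ]
 [ 0.5049 -0.3701]] [ 0.588  -0.2747]
tree [(105, [298, 210, 12, 12], [303.25, 215.98])] [(209, [313, 205, 15, 25], [320.22, 219.68])]
  tri [0.5707 0.0333 0.0284] 3.5320687815503407
top 210 300 304; top 211 300 305; top 212 300 306; top 213 299 308; top 214 298 308; top 215 298 308; top 216 298 309; top 217 298 309; top 218 298 308; top 219 299 308; top 220 300 307; top 221 301 306; side 205 320 321; side 206 319 321; side 207 319 322; side 208 319 322; side 209 319 322; side 210 319 322; side 211 319 322; side 212 319 322; side 213 319 327; side 214 319 327; side 215 319 327; side 216 314 324; side 217 313 324; side 218 314 324; side 219 314 325; side 220 314 326; side 221 315 327; side 222 314 327; side 223 314 327; side 224 314 327; side 225 314 327; side 226 315 326; side 227 315 325; side 228 317 325; side 229 319 322;
```

```bash
python3 - <<'E'
import cv2, numpy as np
t=cv2.imread("pics/top0.png"); s=cv2.imread("pics/side0.png")
cv2.imwrite("pics/ct1.png",cv2.resize(t[186:266,206:272],None,fx=7,fy=7,interpolation=cv2.INTER_NEAREST))
cv2.imwrite("pics/cs1.png",cv2.resize(s[235:337,244:360],None,fx=5.5,fy=5.5,interpolation=cv2.INTER_NEAREST))
cv2.imwrite("pics/cs2.png",cv2.resize(s[190:245,285:360],None,fx=10,fy=10,interpolation=cv2.INTER_NEAREST))
E
```

```text
(no output)
```

View pics/ct1.png

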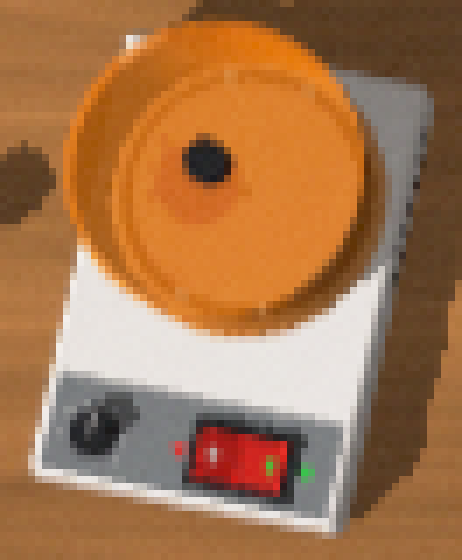

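View pics/cs1.png

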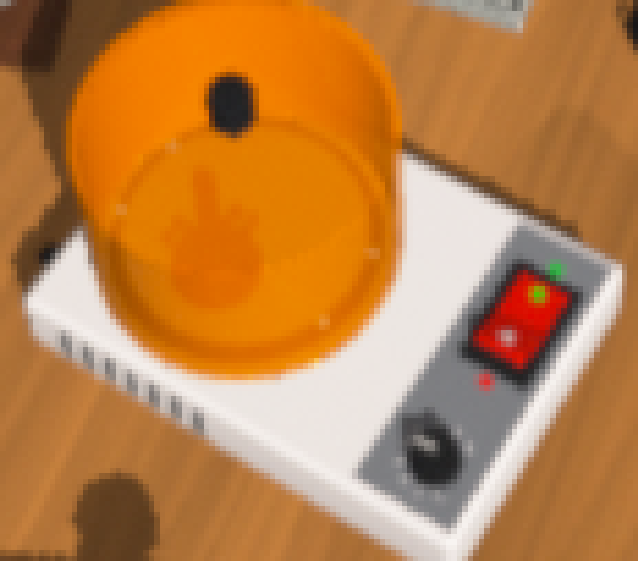

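View pics/cs2.png

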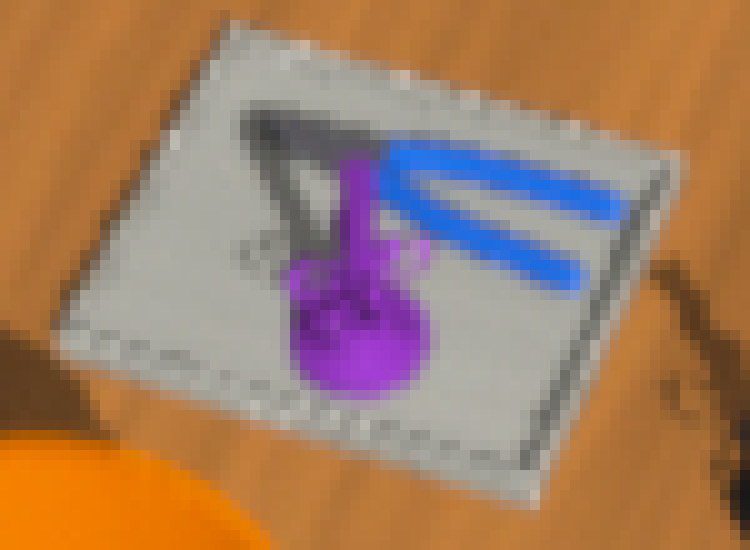

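```bash
python3 - <<'E'
from h import *
np.set_printoptions(precision=4,suppress=True)
grab("top");grab("side")
S=lambda x,y:(x/5.5+244,y/5.5+235); T=lambda x,y:(x/7+206,y/7+186)
loc={'FR':(-.18,-.09),'FL':(-.18,.09),'BL':(.082,.09),'BR':(.082,-.09)}
obs=[]
for k,p in dict(FR=(621,265),FL=(455,540),BL=(28,300)).items(): obs.append((k,onz("side",S(*p),.05)[:2]))
for k,p in dict(FL=(33,465),FR=(338,523),BR=(432,92),BL=(128,38)).items(): obs.append((k,onz("top",T(*p),.05)[:2]))
A=np.array([loc[k] for k,_ in obs]);B=np.array([o for _,o in obs])
def fit(A,B):
    a,b=A.mean(0),B.mean(0);H=(A-a).T@(B-b);th=np.arctan2(H[0,1]-H[1,0],H[0,0]+H[1,1]);R=np.array([[np.cos(th),-np.sin(th)],[np.sin(th),np.cos(th)]]);return th,R,b-R@a
th,R,o=fit(A,B);print(np.degrees(th),o)
for (k,b),a in zip(obs,A): print(k,b,(b-(R@a+o))*1000)
for n,l in dict(rocker=(-.15,-.03),off=(-.15,-.012),on=(-.15,-.048),knob=(-.15,.056)).items(): print(n,R@l+o)
print("rel red dot/green dot")
print("knobtop timer",tri(T(93,430),S(432,455)))
print("tree_in top z.148",onz("side",S(203,166),.148),"foot",onz("side",S(215,276),.058), "top cam top",onz("top",T(200,188),.12))
# new tree: stem top, foot
print("newtree",onz("side",(320.5,205.5),.093),onz("side",(320.5,222),.007))
print("top: foot/rings centre",onz("top",(303.3,216),.03),onz("top",(303.3,216),.045))
for z in (.003,.048,.093): print(z,proj("top",np.array([.571,.0333,z])),proj("side",np.array([.571,.0333,z])))
c=[onz("side",(p[0]/10+285,p[1]/10+190),.014)[:2] for p in ((230,25),(688,155),(540,505),(55,345))]
print("tray",np.array(c),np.mean(c,0))
E
```

```text
-10.231033960650016 [0.5737 0.2809]
FR [0.3843 0.2293] [3.7138 4.9345]
FL [0.4139 0.399 ] [ 1.3153 -2.473 ]
BL [0.6651 0.3568] [-5.3295  1.8251]
FL [0.4177 0.3985] [ 5.1158 -3.0017]
FR [0.3859 0.2246] [5.334  0.3059]
BR [0.6339 0.177 ] [-4.5122 -0.7514]
BL [0.6647 0.3541] [-5.6372 -0.8394]
rocker [0.4208 0.278 ]
off [0.424  0.2958]
on [0.4176 0.2603]
knob [0.436  0.3627]
rel red dot/green dot
knobtop timer (array([0.438 , 0.3644, 0.0545]), np.float64(1.3842986115772866))
tree_in top z.148 [0.5812 0.3045 0.148 ] foot [0.5779 0.3139 0.058 ] top cam top [0.5666 0.2969 0.12  ]
newtree [0.5736 0.0266 0.093 ] [0.5742 0.0267 0.007 ]
top: foot/rings centre [0.5686 0.0327 0.03  ] [0.5665 0.0324 0.045 ]
0.003 [303.3162 216.3505] [320.6972 224.4431]
0.048 [303.0683 214.7783] [320.6114 216.0491]
0.093 [302.8081 213.1275] [320.5212 207.2223]
tray [[ 0.6614 -0.0768]
 [ 0.4901 -0.0764]
 [ 0.4894  0.0814]
 [ 0.662   0.0768]] [0.5757 0.0012]
```

```bash
cat >> h.py <<'E'
from scipy.spatial.transform import Rotation as Ro
def plan(pos,yaw=80.):
    st=manip.read_state(); q=st["eef_rot"]; R=Ro.from_quat([q[1],q[2],q[3],q[0]])
    d=R.inv().apply(np.array(pos)-st["ee_pos"])*100
    y=np.radians(yaw); Rt=Ro.from_matrix(np.array([[np.cos(y),np.sin(y),0],[np.sin(y),-np.cos(y),0],[0,0,-1.]]))
    print("xyz cm",d.round(2),"rotvec deg",np.degrees((R.inv()*Rt).as_rotvec()).round(2),"rows",round(np.linalg.norm(d)/6.25,1))
E
python3 - <<'E'
from h import *
plan([.50,.0,.30])
E
```

```text
xyz cm [ 46.83 -39.98   0.38] rotvec deg [-2.00e-02 -2.00e-02 -5.95e+01] rows 9.9
```

```bash
python3 -m inch '[{"x":46.8,"y":-40,"z":0.4,"az":-59.5,"gripper":0},{"x":46.8,"y":-40,"z":0.4,"az":-59.5,"gripper":0},{"x":46.8,"y":-40,"z":0.4,"az":-59.5,"gripper":0},{"x":46.8,"y":-40,"z":0.4,"az":-59.5,"gripper":0},{"x":46.8,"y":-40,"z":0.4,"az":-59.5,"gripper":0},{"x":46.8,"y":-40,"z":0.4,"az":-59.5,"gripper":0},{"x":46.8,"y":-40,"z":0.4,"az":-59.5,"gripper":0},{"x":46.8,"y":-40,"z":0.4,"az":-59.5,"gripper":0},{"x":46.8,"y":-40,"z":0.4,"az":-59.5,"gripper":0},{"x":46.8,"y":-40,"z":0.4,"az":-59.5,"gripper":0}]' 60
python3 - <<'E'
from h import *
plan([.4235,.297,.20])
E
```

```text
xyz cm [ 50.06 -70.48  10.4 ] rotvec deg [-2.00e-02 -2.00e-02 -5.95e+01] rows 13.9validation failed for argument at $[0]...
```

```bash
python3 -m inch '[{"x":46.8,"y":-40,"z":0.4,"ax":0,"ay":0,"az":-59.5,"gripper":0},{"x":46.8,"y":-40,"z":0.4,"ax":0,"ay":0,"az":-59.5,"gripper":0},{"x":46.8,"y":-40,"z":0.4,"ax":0,"ay":0,"az":-59.5,"gripper":0},{"x":46.8,"y":-40,"z":0.4,"ax":0,"ay":0,"az":-59.5,"gripper":0},{"x":46.8,"y":-40,"z":0.4,"ax":0,"ay":0,"az":-59.5,"gripper":0},{"x":46.8,"y":-40,"z":0.4,"ax":0,"ay":0,"az":-59.5,"gripper":0},{"x":46.8,"y":-40,"z":0.4,"ax":0,"ay":0,"az":-59.5,"gripper":0},{"x":46.8,"y":-40,"z":0.4,"ax":0,"ay":0,"az":-59.5,"gripper":0},{"x":46.8,"y":-40,"z":0.4,"ax":0,"ay":0,"az":-59.5,"gripper":0},{"x":46.8,"y":-40,"z":0.4,"ax":0,"ay":0,"az":-59.5,"gripper":0}]' 60
python3 - <<'E'
from h import *
plan([.4235,.297,.20])
E
```

```text
t: 1.55
ee_pos: [0.5004, 0.0022, 0.3001]
eef_rot: [0.0, 0.766, 0.643, 0.0]
force: [0.7, -0.5, 0.1]
gripper_width: -0.0
xyz cm [ 27.71 -12.67   9.99] rotvec deg [0.05 0.01 0.06] rows 5.1
```

```bash
python3 -m inch '[{"x":27.7,"y":-12.7,"z":10,"ax":0,"ay":0,"az":0,"gripper":0},{"x":27.7,"y":-12.7,"z":10,"ax":0,"ay":0,"az":0,"gripper":0},{"x":27.7,"y":-12.7,"z":10,"ax":0,"ay":0,"az":0,"gripper":0},{"x":27.7,"y":-12.7,"z":10,"ax":0,"ay":0,"az":0,"gripper":0},{"x":27.7,"y":-12.7,"z":10,"ax":0,"ay":0,"az":0,"gripper":0},{"x":27.7,"y":-12.7,"z":10,"ax":0,"ay":0,"az":0,"gripper":0},{"x":27.7,"y":-12.7,"z":10,"ax":0,"ay":0,"az":0,"gripper":0}]' 60
python3 - <<'E'
from h import *
grab("top","t1");s=grab("side","s1")
plan([.4235,.297,.133])
b=s[:, :, ::-1][190:345,250:390]
cv2.imwrite("pics/s1c.png",cv2.resize(b,None,fx=3.8,fy=3.8,interpolation=cv2.INTER_CUBIC))
p=manip.read_state()["ee_pos"]
print(proj("side",p+[0,0,-.073]),proj("top",p+[0,0,-.073]))
E
```

```text
t: 2.42
ee_pos: [0.4224, 0.295, 0.1997]
eef_rot: [0.0, 0.766, 0.643, -0.0]
force: [0.8, -0.4, -0.3]
gripper_width: -0.002
xyz cm [ 0.3  -0.04  6.74] rotvec deg [ 0.05  0.   -0.07] rows 1.1
[337.27463468 284.13034018] [233.6944313  249.81858041]
```

View pics/s1c.png

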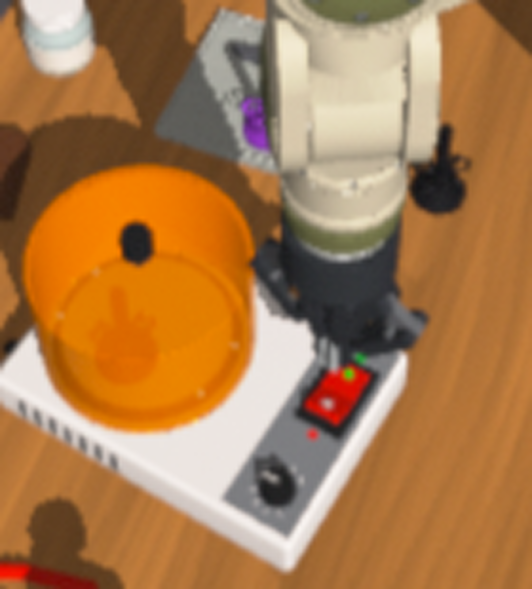

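The fingertips show at about (337,286), against a predicted (337,284), so the calibration agrees. Now I press the off end.

```bash
python3 -m inch '[{"x":0.3,"y":0,"z":4,"ax":0,"ay":0,"az":0,"gripper":0},{"x":0.3,"y":0,"z":5.8,"ax":0,"ay":0,"az":0,"gripper":0},{"x":0.3,"y":0,"z":6.3,"ax":0,"ay":0,"az":0,"gripper":0},{"x":0.3,"y":0,"z":6.6,"ax":0,"ay":0,"az":0,"gripper":0},{"x":0.3,"y":0,"z":6.8,"ax":0,"ay":0,"az":0,"gripper":0},{"x":0.3,"y":0,"z":7.0,"ax":0,"ay":0,"az":0,"gripper":0},{"x":0.3,"y":0,"z":7.0,"ax":0,"ay":0,"az":0,"gripper":0}]' 60
```

```text
t: 3.4
ee_pos: [0.4234, 0.2978, 0.13]
eef_rot: [0.0, 0.766, 0.643, 0.0]
force: [-0.2, -0.2, 0.2]
gripper_width: 0.001
```

```bash
python3 -m inch '[{"x":0,"y":0,"z":-6,"ax":0,"ay":0,"az":0,"gripper":0},{"x":-5,"y":0,"z":-12,"ax":0,"ay":0,"az":0,"gripper":0.5},{"x":-5,"y":0,"z":-17,"ax":0,"ay":0,"az":0,"gripper":0.7},{"x":-8,"y":0,"z":-17,"ax":0,"ay":0,"az":0,"gripper":0.7},{"x":-8,"y":0,"z":-17,"ax":0,"ay":0,"az":0,"gripper":0.7}]' 60
python3 - <<'E'
from h import *
t=grab("top","t2");s=grab("side","s2")
a=cv2.resize(s[:, :, ::-1][270:340,310:370],None,fx=7,fy=7,interpolation=cv2.INTER_CUBIC)
cv2.imwrite("pics/s2c.png",a)
plan([.5735,.2835,.30])
E
```

```text
t: 4.03
ee_pos: [0.4093, 0.2181, 0.301]
eef_rot: [0.0, 0.767, 0.642, 0.001]
force: [0.3, -0.2, -1.5]
gripper_width: 0.703
xyz cm [ 9.2  15.05 -0.03] rotvec deg [-0.   -0.02 -0.03] rows 2.8
```

View pics/s2c.png

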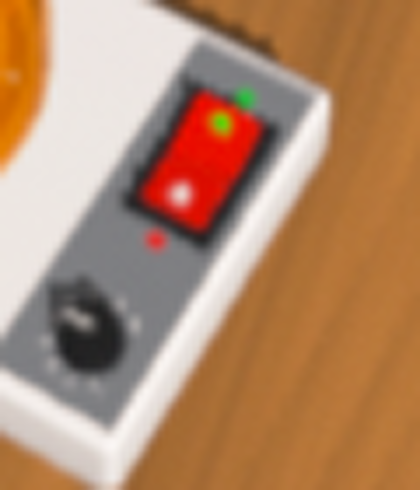

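```bash
python3 - <<'E'
import cv2,numpy as np
f=lambda n,r:cv2.resize(cv2.imread(f"pics/{n}.png")[r[0]:r[1],r[2]:r[3]],None,fx=11,fy=11,interpolation=cv2.INTER_CUBIC)
r=(275,312,322,358)
q=(240,264,226,262)
a=np.hstack([f("side0",r),f("s2",r)]); b=np.hstack([f("top0",q),f("t2",q)])
cv2.imwrite("pics/cmp2.png",cv2.resize(np.vstack([a,b]),None,fx=.85,fy=.85))
E
```

```text
(no output)
```

View pics/cmp2.png

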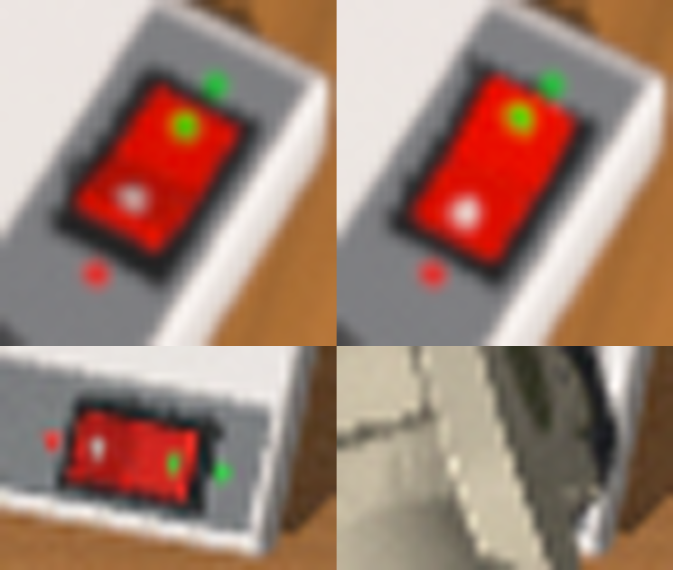

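The rocker has flipped: the green-dot end is now raised and the other end level, so the mains is off. Next, over the hood knob.

```bash
python3 -m inch '[{"x":9.2,"y":15,"z":-0.5,"ax":0,"ay":0,"az":0,"gripper":0.7},{"x":9.2,"y":15,"z":-0.5,"ax":0,"ay":0,"az":0,"gripper":0.7},{"x":9.2,"y":15,"z":-0.5,"ax":0,"ay":0,"az":0,"gripper":0.7},{"x":9.2,"y":15,"z":0,"ax":0,"ay":0,"az":0,"gripper":0.7},{"x":9.2,"y":15,"z":0,"ax":0,"ay":0,"az":0,"gripper":0.7}]' 60
python3 - <<'E'
from h import *
s=grab("side","s3")
cv2.imwrite("pics/s3c.png",cv2.resize(s[:, :, ::-1][170:300,230:350],None,fx=4.5,fy=4.5,interpolation=cv2.INTER_CUBIC))
plan([.5735,.2845,.237])
E
```

```text
t: 4.75
ee_pos: [0.572, 0.284, 0.2975]
eef_rot: [-0.001, 0.766, 0.643, -0.002]
force: [-0.6, 0.3, 0.6]
gripper_width: 0.698
xyz cm [0.11 0.18 6.16] rotvec deg [-0.15  0.08  0.05] rows 1.0
```

View pics/s3c.png

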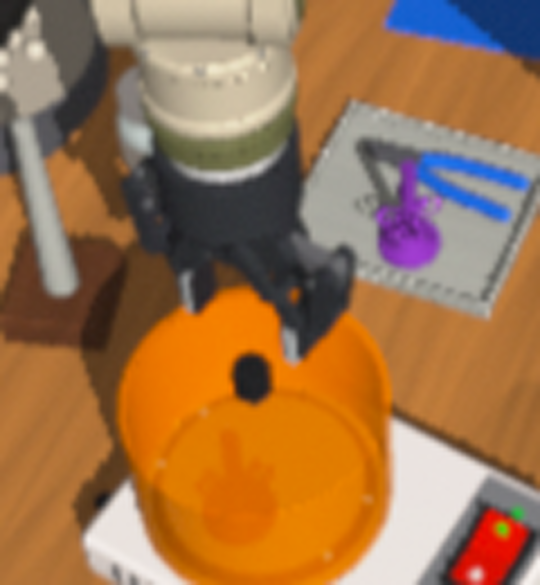

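```bash
python3 -m inch '[{"x":0.1,"y":0.1,"z":3,"ax":0,"ay":0,"az":0,"gripper":0.7},{"x":0.1,"y":0.1,"z":5,"ax":0,"ay":0,"az":0,"gripper":0.6},{"x":0.1,"y":0.1,"z":6,"ax":0,"ay":0,"az":0,"gripper":0.5},{"x":0.1,"y":0.1,"z":6,"ax":0,"ay":0,"az":0,"gripper":0.4},{"x":0.1,"y":0.1,"z":6,"ax":0,"ay":0,"az":0,"gripper":0.3},{"x":0.1,"y":0.1,"z":6,"ax":0,"ay":0,"az":0,"gripper":0.1},{"x":0.1,"y":0.1,"z":6,"ax":0,"ay":0,"az":0,"gripper":0.1}]' 60
python3 - <<'E'
from h import *
s=grab("side","s4")
cv2.imwrite("pics/s4c.png",cv2.resize(s[:, :, ::-1][190:310,235:345],None,fx=4.8,fy=4.8,interpolation=cv2.INTER_CUBIC))
print(manip.read_state())
E
```

```text
t: 5.68
ee_pos: [0.5748, 0.2844, 0.2415]
eef_rot: [0.001, 0.766, 0.643, 0.001]
force: [-1.8, -1.2, 6.1]
gripper_width: 0.256
{'t': 5.725, 'qpos': array([ 3.34491709e-01,  4.62754373e-01,  1.14265264e-01,  1.21974208e+00,
       -2.77636184e-04,  2.07993009e+00]), 'joint_vel': array([-0.00093879, -0.00065141,  0.00021577, -0.00080776, -0.00035591,
       -0.00094616]), 'tau': array([ 2.85276845e-01, -5.19337714e+01,  2.75008446e+01, -4.54480117e-01,
        1.63672054e-01,  1.02211590e-02]), 'ee_pos': array([0.57477411, 0.28439058, 0.24149123]), 'eef_rot': array([5.85859038e-04, 7.66078991e-01, 6.42745140e-01, 1.14935454e-03]), 'force': array([-0.75557104, -0.36979735,  5.33646444]), 'ft_torque': array([-0.19192929,  0.09132656, -0.03178215]), 'gripper_width': 0.25537078609464614}
```

View pics/s4c.png

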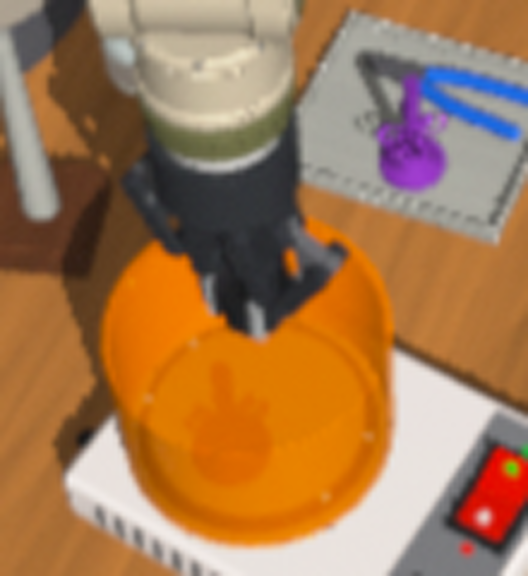

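The jaws closed 4 mm higher than planned because the start reading lagged. I'll ease off, go 4 mm lower and regrip.

```bash
python3 -m inch '[{"x":0,"y":0,"z":0,"ax":0,"ay":0,"az":0,"gripper":0.42},{"x":0,"y":0,"z":0.2,"ax":0,"ay":0,"az":0,"gripper":0.42},{"x":0,"y":0,"z":0.4,"ax":0,"ay":0,"az":0,"gripper":0.42},{"x":0,"y":0,"z":0.4,"ax":0,"ay":0,"az":0,"gripper":0.1},{"x":0,"y":0,"z":0.4,"ax":0,"ay":0,"az":0,"gripper":0.1},{"x":0,"y":0,"z":0.4,"ax":0,"ay":0,"az":0,"gripper":0.1},{"x":0,"y":0,"z":0.4,"ax":0,"ay":0,"az":0,"gripper":0.1}]' 60
python3 -c "
from rig import manip
s=manip.read_state();print(s['ee_pos'],s['force'],s['ft_torque'])"
```

```text
t: 6.6
ee_pos: [0.5738, 0.2843, 0.2354]
eef_rot: [-0.0, 0.766, 0.643, -0.001]
force: [0.2, -0.6, -2.9]
gripper_width: 0.264
[0.57382977 0.28425758 0.23539817] [ 0.15331724 -0.5940852  -2.94074766] [-0.00522714 -0.01692976 -0.00217281]
```

```bash
python3 -m inch '[{"x":0,"y":0,"z":-1,"ax":0,"ay":0,"az":0,"gripper":0.1},{"x":0,"y":0,"z":-3,"ax":0,"ay":0,"az":0,"gripper":0.1},{"x":0,"y":0,"z":-6,"ax":0,"ay":0,"az":0,"gripper":0.1},{"x":0,"y":0,"z":-9,"ax":0,"ay":0,"az":0,"gripper":0.1},{"x":0,"y":0,"z":-12,"ax":0,"ay":0,"az":0,"gripper":0.1},{"x":0,"y":0,"z":-13,"ax":0,"ay":0,"az":0,"gripper":0.1},{"x":0,"y":0,"z":-13,"ax":0,"ay":0,"az":0,"gripper":0.1},{"x":0,"y":0,"z":-13,"ax":0,"ay":0,"az":0,"gripper":0.1}]' 60
python3 - <<'E'
from h import *
s=grab("side","s5")
cv2.imwrite("pics/s5c.png",cv2.resize(s[:, :, ::-1][130:310,235:365],None,fx=3.3,fy=3.3,interpolation=cv2.INTER_CUBIC))
plan([.587,-.2747,.367])
E
```

```text
t: 7.6
ee_pos: [0.5738, 0.2842, 0.3643]
eef_rot: [-0.0, 0.766, 0.643, -0.001]
force: [-0.5, 0.1, -3.0]
gripper_width: 0.259
xyz cm [-54.81  11.01  -0.23] rotvec deg [-0.14  0.08  0.  ] rows 8.9
```

View pics/s5c.png

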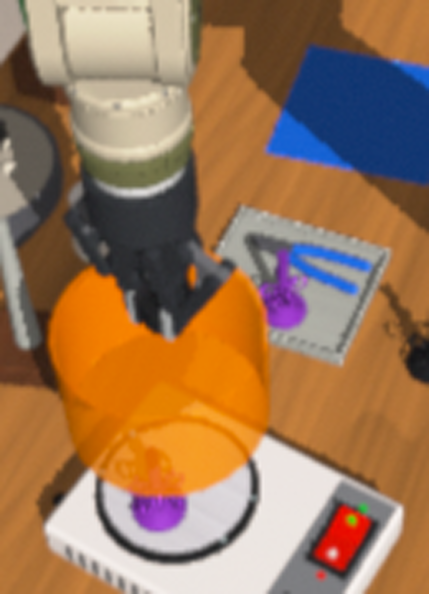

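The hood is up and level, and the tree in the box has not moved. I'll carry the hood to the mat.

```bash
python3 -m inch '[{"x":-3,"y":0.6,"z":0,"ax":0,"ay":0,"az":0,"gripper":0.1},{"x":-8,"y":1.6,"z":0,"ax":0,"ay":0,"az":0,"gripper":0.1},{"x":-14,"y":2.8,"z":0,"ax":0,"ay":0,"az":0,"gripper":0.1},{"x":-20,"y":4,"z":0,"ax":0,"ay":0,"az":0,"gripper":0.1},{"x":-26,"y":5.2,"z":0,"ax":0,"ay":0,"az":0,"gripper":0.1},{"x":-32,"y":6.4,"z":0,"ax":0,"ay":0,"az":0,"gripper":0.1},{"x":-38,"y":7.6,"z":0,"ax":0,"ay":0,"az":0,"gripper":0.1},{"x":-44,"y":8.8,"z":0,"ax":0,"ay":0,"az":0,"gripper":0.1},{"x":-50,"y":10,"z":0,"ax":0,"ay":0,"az":0,"gripper":0.1},{"x":-53,"y":10.6,"z":0,"ax":0,"ay":0,"az":0,"gripper":0.1}]' 60
python3 - <<'E'
from h import *
plan([.587,-.2747,.27])
E
```

```text
t: 8.9
ee_pos: [0.5858, -0.2594, 0.3641]
eef_rot: [-0.001, 0.767, 0.642, -0.001]
force: [-0.3, -1.3, -3.2]
gripper_width: 0.262
xyz cm [-1.49  0.41  9.4 ] rotvec deg [-0.12 -0.01 -0.18] rows 1.5
```

```bash
python3 -m inch '[{"x":-1.6,"y":0.4,"z":1,"ax":0,"ay":0,"az":0,"gripper":0.1},{"x":-1.6,"y":0.4,"z":4,"ax":0,"ay":0,"az":0,"gripper":0.1},{"x":-1.6,"y":0.4,"z":8,"ax":0,"ay":0,"az":0,"gripper":0.1},{"x":-1.6,"y":0.4,"z":12,"ax":0,"ay":0,"az":0,"gripper":0.1},{"x":-1.6,"y":0.4,"z":15,"ax":0,"ay":0,"az":0,"gripper":0.1},{"x":-1.6,"y":0.4,"z":16.5,"ax":0,"ay":0,"az":0,"gripper":0.1},{"x":-1.6,"y":0.4,"z":16.5,"ax":0,"ay":0,"az":0,"gripper":0.1},{"x":-1.6,"y":0.4,"z":16.5,"ax":0,"ay":0,"az":0,"gripper":0.1}]' 60
python3 - <<'E'
from h import *
s=grab("side","s6")
cv2.imwrite("pics/s6c.png",cv2.resize(s[:, :, ::-1][70:220,280:420],None,fx=4,fy=4,interpolation=cv2.INTER_CUBIC))
plan([.587,-.2747,.188])
E
```

```text
t: 9.9
ee_pos: [0.5884, -0.2726, 0.2023]
eef_rot: [0.001, 0.766, 0.643, 0.0]
force: [0.9, -0.2, -1.8]
gripper_width: 0.262
xyz cm [-0.21 -0.12  1.46] rotvec deg [0.16 0.06 0.01] rows 0.2
```

View pics/s6c.png

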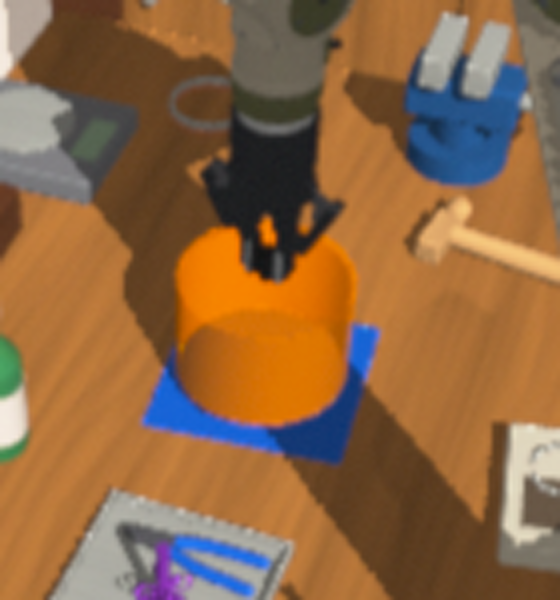

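```bash
python3 -m inch '[{"x":-0.2,"y":-0.1,"z":0.6,"ax":0,"ay":0,"az":0,"gripper":0.1},{"x":-0.2,"y":-0.1,"z":1.0,"ax":0,"ay":0,"az":0,"gripper":0.1},{"x":-0.2,"y":-0.1,"z":1.2,"ax":0,"ay":0,"az":0,"gripper":0.1},{"x":-0.2,"y":-0.1,"z":1.3,"ax":0,"ay":0,"az":0,"gripper":0.1},{"x":-0.2,"y":-0.1,"z":1.4,"ax":0,"ay":0,"az":0,"gripper":0.1},{"x":-0.2,"y":-0.1,"z":1.4,"ax":0,"ay":0,"az":0,"gripper":0.1}]' 60
```

```text
t: 10.7
ee_pos: [0.5867, -0.2743, 0.188]
eef_rot: [0.001, 0.766, 0.643, 0.0]
force: [-0.4, 1.7, 4.0]
gripper_width: 0.256
```

Contact: the force went from −3 to +4 N. Now release, rise, and look.

```bash
python3 -m inch '[{"x":0,"y":0,"z":0,"ax":0,"ay":0,"az":0,"gripper":0.3},{"x":0,"y":0,"z":0,"ax":0,"ay":0,"az":0,"gripper":0.45},{"x":0,"y":0,"z":0,"ax":0,"ay":0,"az":0,"gripper":0.6},{"x":0,"y":0,"z":-2,"ax":0,"ay":0,"az":0,"gripper":0.6},{"x":0,"y":0,"z":-6,"ax":0,"ay":0,"az":0,"gripper":0.5},{"x":4,"y":0,"z":-11,"ax":0,"ay":0,"az":0,"gripper":0.5},{"x":10,"y":0,"z":-11,"ax":0,"ay":0,"az":0,"gripper":0.5},{"x":15,"y":0,"z":-11,"ax":0,"ay":0,"az":0,"gripper":0.5}]' 60
python3 - <<'E'
from h import *
s=grab("side","s7"); t=grab("top","t7")
cv2.imwrite("pics/s7c.png",cv2.resize(s[:, :, ::-1][80:320,235:415],None,fx=2.8,fy=2.8,interpolation=cv2.INTER_CUBIC))
cv2.imwrite("pics/t7c.png",cv2.resize(t[:, :, ::-1][170:275,200:420],None,fx=3.6,fy=3.6,interpolation=cv2.INTER_CUBIC))
E
```

```text
t: 11.7
ee_pos: [0.6129, -0.1252, 0.298]
eef_rot: [0.001, 0.766, 0.643, 0.001]
force: [0.7, -0.3, -0.3]
gripper_width: 0.498
```

View pics/s7c.png

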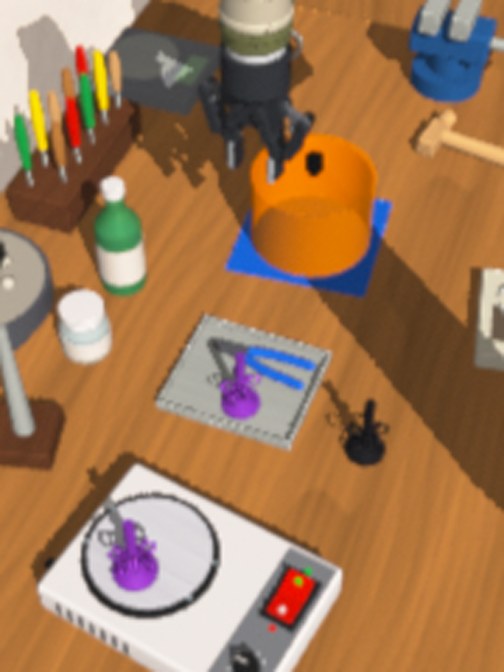

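View pics/t7c.png

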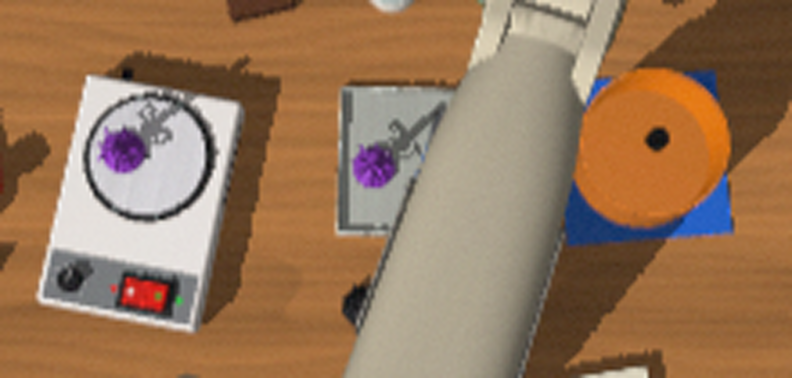

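The hood stands upright on the mat, within it, with the knob at about (382,209) in top. With the box open, I'll measure the turntable ring and both trees.

```bash
python3 - <<'E'
from h import *
np.set_printoptions(precision=4,suppress=True)
s=grab("side"); t=grab("top")
for n,im,b,hmax in (("side",s,(262,250,320,306),60),("top",t,(220,192,264,236),75)):
    g=im.max(2).astype(int); m=np.zeros(g.shape,np.uint8); x0,y0,x1,y1=b
    m[y0:y1,x0:x1]=((g<hmax+25)[y0:y1,x0:x1]*255)
    cs=cv2.findContours(m,cv2.RETR_EXTERNAL,cv2.CHAIN_APPROX_NONE)[0]
    P=np.vstack(cs)[:,0]; c=max(cs,key=lambda c:cv2.boundingRect(c)[2]);P=c[:,0]
    W=np.array([onz(n,p,.056)[:2] for p in P])
    for it in range(4):
        A=np.c_[2*W,np.ones(len(W))]; r=np.linalg.lstsq(A,(W**2).sum(1),rcond=None)[0]; cen=r[:2]; rad=np.sqrt(r[2]+cen@cen)
        e=np.linalg.norm(W-cen,axis=1)-rad; W=W[abs(e)<max(.003,1.5*e.std())]
    print(n,"ring outer",cen,rad,len(W))
for nm,bt,bs in (("in",(222,195,245,225),(270,255,300,300)),("new",(295,200,320,230),(305,195,335,235))):
    mt,a=blobs(t,(125,80,40),(165,255,255),bt); ms,b=blobs(s,(125,80,40),(165,255,255),bs)
    print(nm,a,b)
    zb=.058 if nm=="in" else .003
    # stem top in side: first rows; foot bottom
    ys,xs=np.nonzero(ms)
    y0=ys.min(); y1=ys.max()
    st=xs[(ys>=y0)&(ys<y0+6)].mean(); ft=xs[ys>y1-8]; ftx=(ft.min()+ft.max())/2
    print(" rows",y0,y1,"stem x",st,"foot x",ftx, ft.min(),ft.max())
    a=max(a)
    for z in (zb+.03,zb+.045):
        p=onz("top",a[2],z); print("  top@",z,p,"side proj of foot,mid,top",proj("side",np.r_[p[:2],zb]),proj("side",np.r_[p[:2],zb+.045]),proj("side",np.r_[p[:2],zb+.09]))
    print("  tri (top centroid, side stem mid)",)
    for ysd in np.arange(y0+2,y1,3): 
        q=tri(a[2],((st+ftx)/2,ysd)); print("   ",ysd,q)
E
```

```text
side ring outer [0.5754 0.285 ] 0.06761541639976866 90
top ring outer [0.6491 0.249 ] 0.04243321764920075 35
in [(116, [227, 206, 13, 12], [233.5, 211.57])] [(281, [274, 266, 18, 25], [282.26, 280.08])]
 rows 266 290 stem x 280.6 foot x 283.0 275 291
  top@ 0.088 [0.5764 0.3069 0.088 ] side proj of foot,mid,top [284.5542 283.3175] [283.3771 275.1292] [282.1278 266.4387]
  top@ 0.10300000000000001 [0.5742 0.3042 0.103 ] side proj of foot,mid,top [285.673  282.7809] [284.5303 274.5849] [283.3176 265.8866]
  tri (top centroid, side stem mid)
    268 (array([0.5757, 0.301 , 0.1294]), np.float64(11.227492356090435))
    271 (array([0.5767, 0.303 , 0.1167]), np.float64(9.493298702564402))
    274 (array([0.5778, 0.3051, 0.1038]), np.float64(7.73232056886904))
    277 (array([0.579 , 0.3072, 0.0907]), np.float64(5.943966361834845))
    280 (array([0.5801, 0.3094, 0.0774]), np.float64(4.127628063968365))
    283 (array([0.5812, 0.3116, 0.064 ]), np.float64(2.2826807083904486))
    286 (array([0.5824, 0.3138, 0.0503]), np.float64(0.40848183618169914))
    289 (array([0.5836, 0.316 , 0.0364]),
[... 351 characters left out ...]
t,mid,top [322.1379 224.6774] [322.0882 216.2851] [322.036  207.4599]
  tri (top centroid, side stem mid)
    207 (array([0.5654, 0.0326, 0.0937]), np.float64(11.795077357187399))
    210 (array([0.5665, 0.0328, 0.0787]), np.float64(9.742609180008822))
    213 (array([0.5677, 0.0329, 0.0635]), np.float64(7.653981175843955))
    216 (array([0.5689, 0.0331, 0.048 ]), np.float64(5.528270487883452))
    219 (array([0.57  , 0.0332, 0.0322]), np.float64(3.3645241472401244))
    222 (array([0.5712, 0.0334, 0.0161]), np.float64(1.1617579110582024))
    225 (array([ 0.5725,  0.0336, -0.0002]), np.float64(1.0810449489220084))
    228 (array([ 0.5737,  0.0338, -0.0168]), np.float64(3.3649349094740284))
```

```bash
python3 - <<'E'
from h import *
plan([.5715,.0332,.215])
E
```

```text
xyz cm [14.94 -6.77  8.18] rotvec deg [0.01 0.03 0.13] rows 2.9
```

```bash
python3 -m inch '[{"x":14.8,"y":-6.7,"z":0,"ax":0,"ay":0,"az":0,"gripper":0.5},{"x":14.8,"y":-6.7,"z":0,"ax":0,"ay":0,"az":0,"gripper":0.5},{"x":14.8,"y":-6.7,"z":2,"ax":0,"ay":0,"az":0,"gripper":0.5},{"x":14.8,"y":-6.7,"z":8,"ax":0,"ay":0,"az":0,"gripper":0.5},{"x":14.8,"y":-6.7,"z":8,"ax":0,"ay":0,"az":0,"gripper":0.5},{"x":14.8,"y":-6.7,"z":8,"ax":0,"ay":0,"az":0,"gripper":0.5}]' 60
python3 - <<'E'
from h import *
s=grab("side","s8")
cv2.imwrite("pics/s8c.png",cv2.resize(s[:, :, ::-1][135:250,265:375],None,fx=5,fy=5,interpolation=cv2.INTER_CUBIC))
p=manip.read_state()["ee_pos"];print(proj("side",p-[0,0,.070]))
plan([.5715,.0332,.127])
E
```

```text
t: 12.65
ee_pos: [0.5731, 0.0295, 0.2183]
eef_rot: [0.001, 0.767, 0.642, 0.0]
force: [0.1, 0.0, -0.2]
gripper_width: 0.501
[319.99926704 194.45209589]
xyz cm [ 0.33 -0.32  9.21] rotvec deg [ 0.2  -0.   -0.11] rows 1.5
```

View pics/s8c.png

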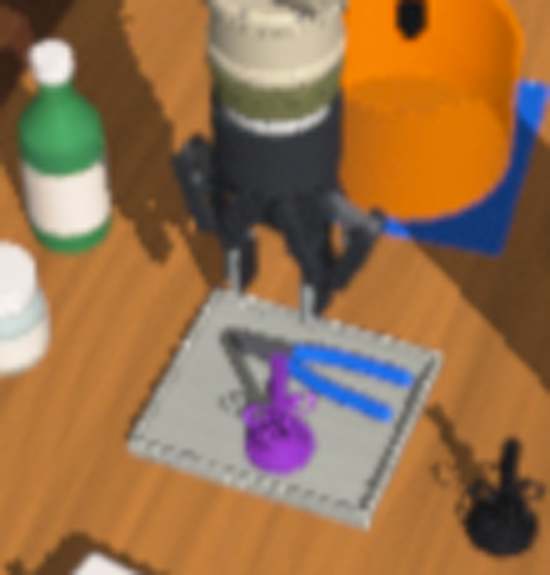

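The fingertip midpoint is at (319.4,194.7), against a predicted (320.0,194.5), and the stem is below it. Descend and grip.

```bash
python3 -m inch '[{"x":0.35,"y":-0.2,"z":2,"ax":0,"ay":0,"az":0,"gripper":0.5},{"x":0.35,"y":-0.2,"z":5.5,"ax":0,"ay":0,"az":0,"gripper":0.5},{"x":0.35,"y":-0.2,"z":8,"ax":0,"ay":0,"az":0,"gripper":0.5},{"x":0.35,"y":-0.2,"z":8.8,"ax":0,"ay":0,"az":0,"gripper":0.5},{"x":0.35,"y":-0.2,"z":8.8,"ax":0,"ay":0,"az":0,"gripper":0.5}]' 25
python3 - <<'E'
from h import *
s=grab("side","s9")
cv2.imwrite("pics/s9c.png",cv2.resize(s[:, :, ::-1][165:245,285:360],None,fx=7,fy=7,interpolation=cv2.INTER_CUBIC))
plan([.5715,.0332,.127])
E
```

```text
t: 13.32
ee_pos: [0.5719, 0.034, 0.1302]
eef_rot: [0.001, 0.766, 0.642, 0.001]
force: [0.7, -0.1, 0.6]
gripper_width: 0.503
xyz cm [-0.1  -0.04  0.35] rotvec deg [ 0.15 -0.01 -0.04] rows 0.1
```

View pics/s9c.png

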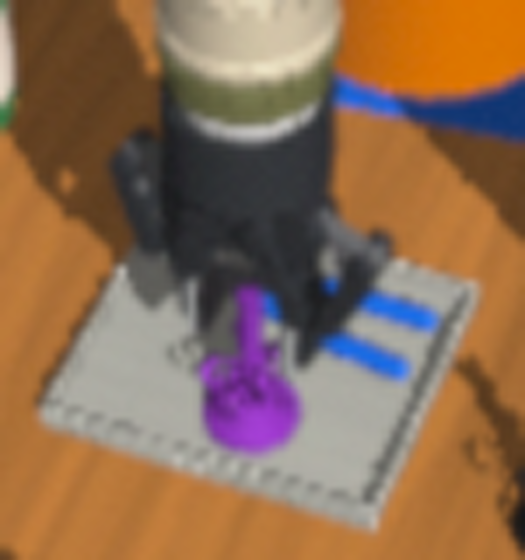

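```bash
python3 -m inch '[{"x":-0.1,"y":0,"z":0.2,"ax":0,"ay":0,"az":0,"gripper":0.4},{"x":-0.1,"y":0,"z":0.2,"ax":0,"ay":0,"az":0,"gripper":0.3},{"x":-0.1,"y":0,"z":0.2,"ax":0,"ay":0,"az":0,"gripper":0.22},{"x":-0.1,"y":0,"z":0.2,"ax":0,"ay":0,"az":0,"gripper":0.16},{"x":-0.1,"y":0,"z":0.2,"ax":0,"ay":0,"az":0,"gripper":0.1},{"x":-0.1,"y":0,"z":0.2,"ax":0,"ay":0,"az":0,"gripper":0.0},{"x":-0.1,"y":0,"z":0.2,"ax":0,"ay":0,"az":0,"gripper":0.0},{"x":-0.1,"y":0,"z":0.2,"ax":0,"ay":0,"az":0,"gripper":0.0}]' 25
python3 - <<'E'
from h import *
s=grab("side","s10")
cv2.imwrite("pics/s10c.png",cv2.resize(s[:, :, ::-1][165:245,285:360],None,fx=7,fy=7,interpolation=cv2.INTER_CUBIC))
E
```

```text
t: 14.38
ee_pos: [0.5705, 0.0336, 0.1268]
eef_rot: [-0.0, 0.766, 0.643, -0.0]
force: [0.3, 0.3, -0.4]
gripper_width: 0.133
```

View pics/s10c.png

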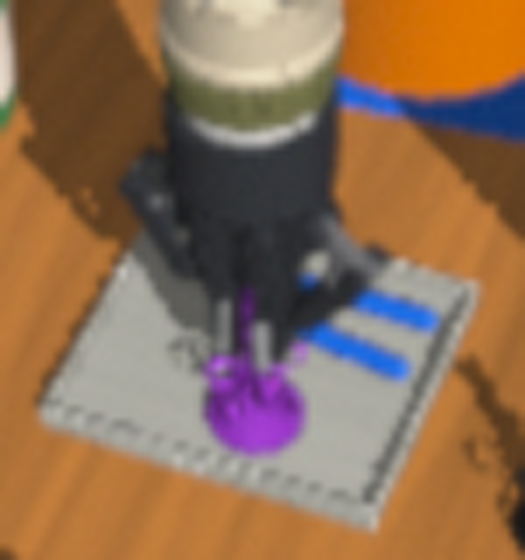

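Gripped: 11.3 mm on the 12 mm stem. Lift and go toward the box.

```bash
python3 -m inch '[{"x":0,"y":0,"z":-0.5,"ax":0,"ay":0,"az":0,"gripper":0},{"x":0,"y":0,"z":-2,"ax":0,"ay":0,"az":0,"gripper":0},{"x":0,"y":0,"z":-6,"ax":0,"ay":0,"az":0,"gripper":0},{"x":0,"y":0,"z":-11,"ax":0,"ay":0,"az":0,"gripper":0},{"x":0,"y":0,"z":-16,"ax":0,"ay":0,"az":0,"gripper":0},{"x":3,"y":-0.5,"z":-18,"ax":0,"ay":0,"az":0,"gripper":0},{"x":7,"y":-1,"z":-18,"ax":0,"ay":0,"az":0,"gripper":0},{"x":11,"y":-2,"z":-18,"ax":0,"ay":0,"az":0,"gripper":0},{"x":14,"y":-2.5,"z":-18,"ax":0,"ay":0,"az":0,"gripper":0},{"x":14,"y":-2.5,"z":-18,"ax":0,"ay":0,"az":0,"gripper":0}]' 25
python3 - <<'E'
from h import *
s=grab("side","s11")
cv2.imwrite("pics/s11c.png",cv2.resize(s[:, :, ::-1][135:320,240:370],None,fx=3.2,fy=3.2,interpolation=cv2.INTER_CUBIC))
plan([.570,.2545,.22])
E
```

```text
t: 15.68
ee_pos: [0.57, 0.1778, 0.308]
eef_rot: [0.0, 0.765, 0.644, 0.001]
force: [-0.1, -0.4, 0.0]
gripper_width: 0.132
xyz cm [ 7.67 -1.36  8.78] rotvec deg [0.06 0.   0.11] rows 1.9
```

View pics/s11c.png

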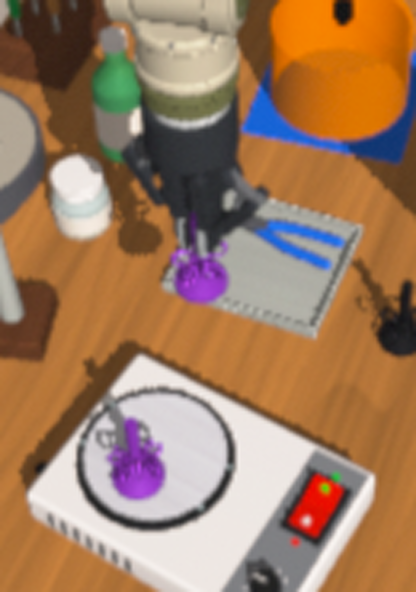

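```bash
python3 -m inch '[{"x":3,"y":-0.5,"z":0,"ax":0,"ay":0,"az":0,"gripper":0},{"x":6,"y":-1.1,"z":0,"ax":0,"ay":0,"az":0,"gripper":0},{"x":7.6,"y":-1.35,"z":1,"ax":0,"ay":0,"az":0,"gripper":0},{"x":7.6,"y":-1.35,"z":5,"ax":0,"ay":0,"az":0,"gripper":0},{"x":7.6,"y":-1.35,"z":8.5,"ax":0,"ay":0,"az":0,"gripper":0},{"x":7.6,"y":-1.35,"z":10,"ax":0,"ay":0,"az":0,"gripper":0},{"x":7.6,"y":-1.35,"z":10.3,"ax":0,"ay":0,"az":0,"gripper":0},{"x":7.6,"y":-1.35,"z":10.3,"ax":0,"ay":0,"az":0,"gripper":0}]' 25
python3 - <<'E'
from h import *
s=grab("side","s12"); t=grab("top","t12")
cv2.imwrite("pics/s12c.png",cv2.resize(s[:, :, ::-1][205:315,245:365],None,fx=4.8,fy=4.8,interpolation=cv2.INTER_CUBIC))
plan([.570,.2545,.182])
p=manip.read_state()["ee_pos"].copy(); p[2]=.058; print(proj("side",p), onz("side",(283,284.8),.058))
E
```

```text
t: 16.73
ee_pos: [0.5709, 0.2529, 0.205]
eef_rot: [0.0, 0.766, 0.643, 0.001]
force: [0.4, 0.5, 0.0]
gripper_width: 0.138
xyz cm [ 0.12 -0.13  2.35] rotvec deg [ 0.14 -0.06 -0.01] rows 0.4
[293.79045822 268.62912352] [0.57862934 0.31283948 0.058     ]
```

View pics/s12c.png

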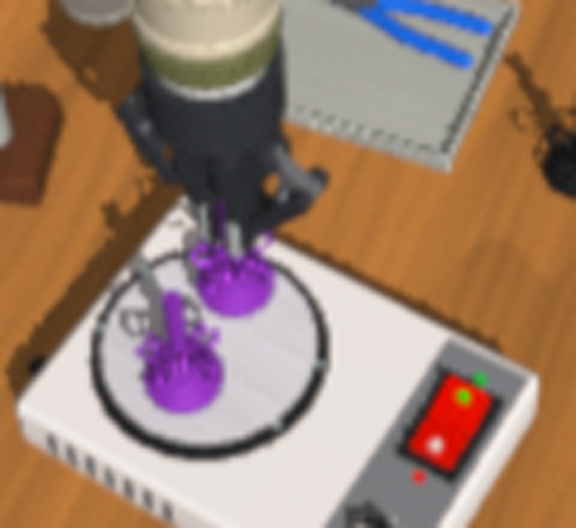

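```bash
python3 -m inch '[{"x":0,"y":0,"z":0.8,"ax":0,"ay":0,"az":0,"gripper":0},{"x":0,"y":0,"z":1.4,"ax":0,"ay":0,"az":0,"gripper":0},{"x":0,"y":0,"z":1.8,"ax":0,"ay":0,"az":0,"gripper":0},{"x":0,"y":0,"z":2.0,"ax":0,"ay":0,"az":0,"gripper":0},{"x":0,"y":0,"z":2.1,"ax":0,"ay":0,"az":0,"gripper":0},{"x":0,"y":0,"z":2.1,"ax":0,"ay":0,"az":0,"gripper":0}]' 25
python3 - <<'E'
from h import *
print(manip.read_state()['ee_pos'],manip.read_state()['force'])
E
```

```text
t: 17.58
ee_pos: [0.5702, 0.253, 0.1829]
eef_rot: [0.0, 0.766, 0.643, 0.0]
force: [0.0, 0.4, -0.2]
gripper_width: 0.133
[0.57021546 0.25304997 0.18289098] [ 0.01868802  0.41348437 -0.21278338]
```

```bash
python3 -m inch '[{"x":0,"y":0,"z":0.05,"ax":0,"ay":0,"az":0,"gripper":0},{"x":0,"y":0,"z":0.1,"ax":0,"ay":0,"az":0,"gripper":0},{"x":0,"y":0,"z":0.15,"ax":0,"ay":0,"az":0,"gripper":0},{"x":0,"y":0,"z":0.15,"ax":0,"ay":0,"az":0,"gripper":0}]' 25
```

```text
t: 18.08
ee_pos: [0.5703, 0.253, 0.1817]
eef_rot: [0.0, 0.766, 0.643, 0.0]
force: [-1.2, -0.2, 1.6]
gripper_width: 0.13
```

Contact at about 1.6 N, TCP z 0.1817 (0.1818 expected). Release slowly and rise.

```bash
python3 -m inch '[{"x":0,"y":0,"z":0,"ax":0,"ay":0,"az":0,"gripper":0.18},{"x":0,"y":0,"z":0,"ax":0,"ay":0,"az":0,"gripper":0.25},{"x":0,"y":0,"z":0,"ax":0,"ay":0,"az":0,"gripper":0.35},{"x":0,"y":0,"z":0,"ax":0,"ay":0,"az":0,"gripper":0.42},{"x":0,"y":0,"z":-1,"ax":0,"ay":0,"az":0,"gripper":0.42},{"x":0,"y":0,"z":-4,"ax":0,"ay":0,"az":0,"gripper":0.42},{"x":0,"y":0,"z":-9,"ax":0,"ay":0,"az":0,"gripper":0.42},{"x":-4,"y":0,"z":-12,"ax":0,"ay":0,"az":0,"gripper":0.5},{"x":-10,"y":0,"z":-12,"ax":0,"ay":0,"az":0,"gripper":0.6},{"x":-16,"y":0,"z":-12,"ax":0,"ay":0,"az":0,"gripper":0.6}]' 25
python3 - <<'E'
from h import *
s=grab("side","s13"); t=grab("top","t13")
a=cv2.resize(s[:, :, ::-1][235:335,245:360],None,fx=4,fy=4,interpolation=cv2.INTER_CUBIC)
b=cv2.resize(t[:, :, ::-1][185:270,205:275],None,fx=4.7,fy=4.7,interpolation=cv2.INTER_CUBIC)
cv2.imwrite("pics/c13.png",np.hstack([a[:399],b[:399]]))
plan([.5867,-.2743,.30])
E
```

```text
t: 19.32
ee_pos: [0.5424, 0.0943, 0.3029]
eef_rot: [0.001, 0.766, 0.643, 0.001]
force: [1.1, -0.6, -0.2]
gripper_width: 0.601
xyz cm [-35.12  10.99   0.33] rotvec deg [ 0.07  0.09 -0.34] rows 5.9
```

View pics/c13.png

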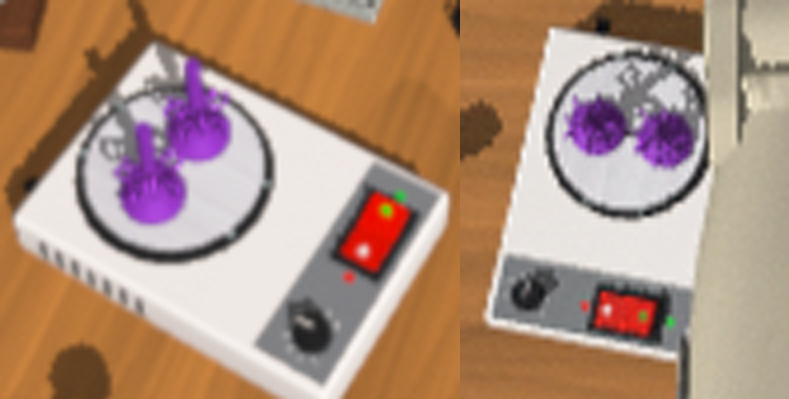

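Both trees stand upright on the turntable, at about (597,125) and (666,138) in the crop, and neither overhangs it. Back to the hood.

```bash
python3 -m inch '[{"x":-35.1,"y":11,"z":0,"ax":0,"ay":0,"az":0,"gripper":0.6},{"x":-35.1,"y":11,"z":0,"ax":0,"ay":0,"az":0,"gripper":0.6},{"x":-35.1,"y":11,"z":0,"ax":0,"ay":0,"az":0,"gripper":0.6},{"x":-35.1,"y":11,"z":0,"ax":0,"ay":0,"az":0,"gripper":0.6},{"x":-35.1,"y":11,"z":0,"ax":0,"ay":0,"az":0,"gripper":0.6},{"x":-35.1,"y":11,"z":0,"ax":0,"ay":0,"az":0,"gripper":0.6},{"x":-35.1,"y":11,"z":0,"ax":0,"ay":0,"az":0,"gripper":0.6},{"x":-35.1,"y":11,"z":3,"ax":0,"ay":0,"az":0,"gripper":0.6},{"x":-35.1,"y":11,"z":3,"ax":0,"ay":0,"az":0,"gripper":0.6}]' 60
python3 - <<'E'
from h import *
s=grab("side","s14")
plan([.5867,-.2743,.188])
E
```

```text
t: 20.55
ee_pos: [0.5889, -0.2676, 0.2695]
eef_rot: [-0.002, 0.766, 0.643, -0.001]
force: [-0.4, -0.0, 1.0]
gripper_width: 0.595
xyz cm [-0.69 -0.14  8.3 ] rotvec deg [-0.12 -0.06  0.07] rows 1.3
```

```bash
python3 -m inch '[{"x":-0.4,"y":0,"z":1,"ax":0,"ay":0,"az":0,"gripper":0.6},{"x":-0.4,"y":0,"z":2,"ax":0,"ay":0,"az":0,"gripper":0.6},{"x":-0.4,"y":0,"z":2,"ax":0,"ay":0,"az":0,"gripper":0.6}]' 60
python3 - <<'E'
from h import *
plan([.5867,-.2743,.188])
s=grab("side","s14")
cv2.imwrite("pics/s14c.png",cv2.resize(s[:, :, ::-1][80:190,290:400],None,fx=4.8,fy=4.8,interpolation=cv2.INTER_CUBIC))
E
```

```text
t: 20.98
ee_pos: [0.5887, -0.2729, 0.2505]
eef_rot: [-0.001, 0.766, 0.643, -0.0]
force: [0.1, 0.4, -0.6]
gripper_width: 0.599
xyz cm [-0.18 -0.16  6.25] rotvec deg [-0.09 -0.03  0.01] rows 1.0
```

View pics/s14c.png

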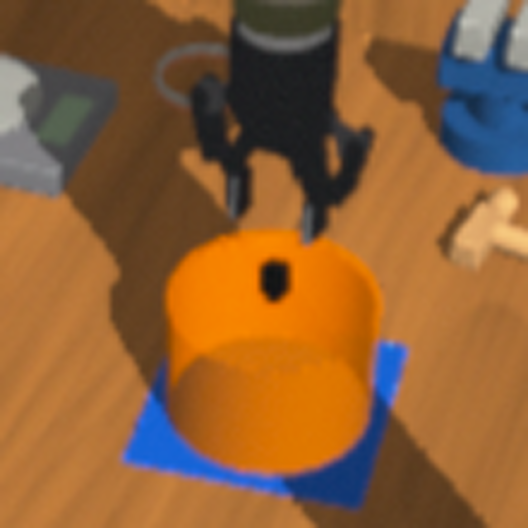

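```bash
python3 -m inch '[{"x":-0.15,"y":-0.15,"z":2.5,"ax":0,"ay":0,"az":0,"gripper":0.6},{"x":-0.15,"y":-0.15,"z":5,"ax":0,"ay":0,"az":0,"gripper":0.6},{"x":-0.15,"y":-0.15,"z":6.1,"ax":0,"ay":0,"az":0,"gripper":0.5},{"x":-0.15,"y":-0.15,"z":6.1,"ax":0,"ay":0,"az":0,"gripper":0.4},{"x":-0.15,"y":-0.15,"z":6.1,"ax":0,"ay":0,"az":0,"gripper":0.3},{"x":-0.15,"y":-0.15,"z":6.1,"ax":0,"ay":0,"az":0,"gripper":0.1},{"x":-0.15,"y":-0.15,"z":6.1,"ax":0,"ay":0,"az":0,"gripper":0.1},{"x":-0.15,"y":-0.15,"z":6.1,"ax":0,"ay":0,"az":0,"gripper":0.1}]' 60
```

```text
t: 22.02
ee_pos: [0.5872, -0.2747, 0.1916]
eef_rot: [0.001, 0.766, 0.643, -0.0]
force: [-4.1, 1.1, 5.3]
gripper_width: 0.259
```

```bash
python3 -m inch '[{"x":0,"y":0,"z":-1,"ax":0,"ay":0,"az":0,"gripper":0.1},{"x":0,"y":0,"z":-4,"ax":0,"ay":0,"az":0,"gripper":0.1},{"x":0,"y":0,"z":-8,"ax":0,"ay":0,"az":0,"gripper":0.1},{"x":0,"y":0,"z":-12,"ax":0,"ay":0,"az":0,"gripper":0.1},{"x":0,"y":0,"z":-16,"ax":0,"ay":0,"az":0,"gripper":0.1},{"x":0,"y":0,"z":-18,"ax":0,"ay":0,"az":0,"gripper":0.1},{"x":0,"y":0,"z":-18.5,"ax":0,"ay":0,"az":0,"gripper":0.1},{"x":0,"y":0,"z":-18.5,"ax":0,"ay":0,"az":0,"gripper":0.1}]' 60
python3 - <<'E'
from h import *
plan([.5742,.2843,.373])
s=grab("side","s15")
cv2.imwrite("pics/s15c.png",cv2.resize(s[:, :, ::-1][40:190,280:400],None,fx=4,fy=4,interpolation=cv2.INTER_CUBIC))
E
```

```text
t: 23.02
ee_pos: [0.5874, -0.2744, 0.3747]
eef_rot: [-0.0, 0.766, 0.643, -0.0]
force: [0.5, 0.7, -2.5]
gripper_width: 0.258
xyz cm [ 54.8  -11.     0.19] rotvec deg [-0.02 -0.01  0.  ] rows 8.9
```

View pics/s15c.png

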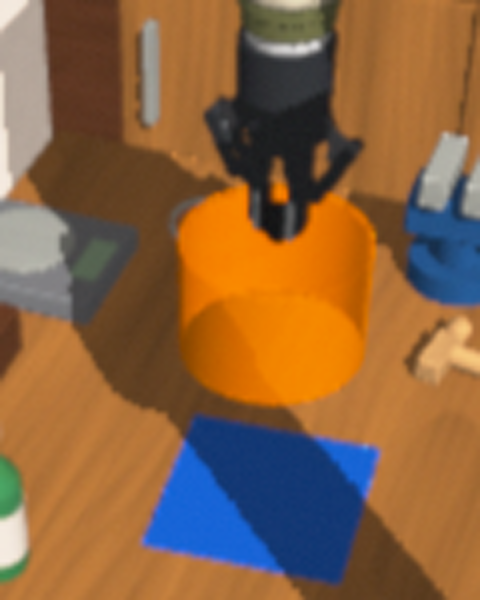

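The hood hangs level. Return it to above the seat.

```bash
python3 -m inch '[{"x":3,"y":-0.6,"z":0,"ax":0,"ay":0,"az":0,"gripper":0.1},{"x":8,"y":-1.6,"z":0,"ax":0,"ay":0,"az":0,"gripper":0.1},{"x":14,"y":-2.8,"z":0,"ax":0,"ay":0,"az":0,"gripper":0.1},{"x":20,"y":-4,"z":0,"ax":0,"ay":0,"az":0,"gripper":0.1},{"x":26,"y":-5.2,"z":0,"ax":0,"ay":0,"az":0,"gripper":0.1},{"x":32,"y":-6.4,"z":0,"ax":0,"ay":0,"az":0,"gripper":0.1},{"x":38,"y":-7.6,"z":0,"ax":0,"ay":0,"az":0,"gripper":0.1},{"x":44,"y":-8.8,"z":0,"ax":0,"ay":0,"az":0,"gripper":0.1},{"x":50,"y":-10,"z":0,"ax":0,"ay":0,"az":0,"gripper":0.1},{"x":53,"y":-10.6,"z":0,"ax":0,"ay":0,"az":0,"gripper":0.1}]' 60
python3 -m inch '[{"x":1,"y":-0.2,"z":0,"ax":0,"ay":0,"az":0,"gripper":0.1},{"x":1.6,"y":-0.3,"z":0,"ax":0,"ay":0,"az":0,"gripper":0.1},{"x":1.6,"y":-0.3,"z":0,"ax":0,"ay":0,"az":0,"gripper":0.1},{"x":1.6,"y":-0.3,"z":0,"ax":0,"ay":0,"az":0,"gripper":0.1}]' 60
python3 - <<'E'
from h import *
plan([.5742,.2843,.2386])
E
```

```text
t: 24.32
ee_pos: [0.5739, 0.2691, 0.3734]
eef_rot: [-0.001, 0.765, 0.644, -0.001]
force: [0.3, -0.2, -3.1]
gripper_width: 0.259
t: 24.82
ee_pos: [0.5751, 0.281, 0.3754]
eef_rot: [0.0, 0.767, 0.642, -0.0]
force: [-0.4, -0.1, -3.2]
gripper_width: 0.261
xyz cm [ 0.32 -0.14 13.68] rotvec deg [ 0.    0.02 -0.09] rows 2.2
```

```bash
python3 -m inch '[{"x":0.3,"y":-0.1,"z":0,"ax":0,"ay":0,"az":0,"gripper":0.1},{"x":0.3,"y":-0.1,"z":1,"ax":0,"ay":0,"az":0,"gripper":0.1},{"x":0.3,"y":-0.1,"z":4,"ax":0,"ay":0,"az":0,"gripper":0.1},{"x":0.3,"y":-0.1,"z":7,"ax":0,"ay":0,"az":0,"gripper":0.1},{"x":0.3,"y":-0.1,"z":10,"ax":0,"ay":0,"az":0,"gripper":0.1},{"x":0.3,"y":-0.1,"z":11.5,"ax":0,"ay":0,"az":0,"gripper":0.1},{"x":0.3,"y":-0.1,"z":12.0,"ax":0,"ay":0,"az":0,"gripper":0.1},{"x":0.3,"y":-0.1,"z":12.0,"ax":0,"ay":0,"az":0,"gripper":0.1}]' 60
python3 - <<'E'
from h import *
plan([.5742,.2843,.2386])
s=grab("side","s16")
cv2.imwrite("pics/s16c.png",cv2.resize(s[:, :, ::-1][190:310,240:360],None,fx=4.8,fy=4.8,interpolation=cv2.INTER_CUBIC))
E
```

```text
t: 25.82
ee_pos: [0.5746, 0.2854, 0.2559]
eef_rot: [0.0, 0.766, 0.643, 0.0]
force: [-0.2, 0.3, -2.4]
gripper_width: 0.26
xyz cm [-0.11 -0.02  1.73] rotvec deg [ 0.04 -0.02 -0.  ] rows 0.3
```

View pics/s16c.png

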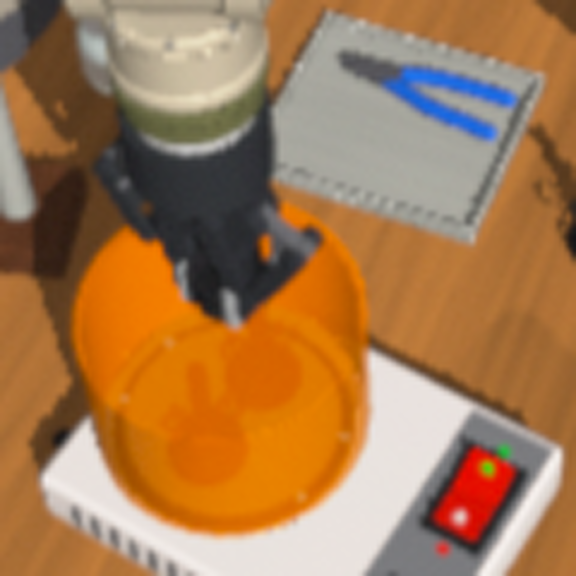

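```bash
python3 -m inch '[{"x":-0.1,"y":0.03,"z":0.6,"ax":0,"ay":0,"az":0,"gripper":0.1},{"x":-0.1,"y":0.03,"z":1.1,"ax":0,"ay":0,"az":0,"gripper":0.1},{"x":-0.1,"y":0.03,"z":1.4,"ax":0,"ay":0,"az":0,"gripper":0.1},{"x":-0.1,"y":0.03,"z":1.6,"ax":0,"ay":0,"az":0,"gripper":0.1},{"x":-0.1,"y":0.03,"z":1.7,"ax":0,"ay":0,"az":0,"gripper":0.1},{"x":-0.1,"y":0.03,"z":1.7,"ax":0,"ay":0,"az":0,"gripper":0.1}]' 60
```

```text
t: 26.62
ee_pos: [0.5743, 0.2844, 0.2388]
eef_rot: [-0.0, 0.766, 0.643, 0.0]
force: [-2.2, -0.3, -0.6]
gripper_width: 0.257
```

```bash
python3 -m inch '[{"x":0,"y":0,"z":0.05,"ax":0,"ay":0,"az":0,"gripper":0.1},{"x":0,"y":0,"z":0.1,"ax":0,"ay":0,"az":0,"gripper":0.1},{"x":0,"y":0,"z":0.15,"ax":0,"ay":0,"az":0,"gripper":0.1},{"x":0,"y":0,"z":0.15,"ax":0,"ay":0,"az":0,"gripper":0.1}]' 60
```

```text
t: 27.12
ee_pos: [0.574, 0.2844, 0.2386]
eef_rot: [0.0, 0.766, 0.643, 0.0]
force: [-5.6, -1.0, 8.4]
gripper_width: 0.263
```

It is seated, at the expected height of 0.2386 with 8 N of contact. Release and look.

```bash
python3 -m inch '[{"x":0,"y":0,"z":0.05,"ax":0,"ay":0,"az":0,"gripper":0.3},{"x":0,"y":0,"z":0.05,"ax":0,"ay":0,"az":0,"gripper":0.45},{"x":0,"y":0,"z":0,"ax":0,"ay":0,"az":0,"gripper":0.6},{"x":0,"y":0,"z":-2,"ax":0,"ay":0,"az":0,"gripper":0.6},{"x":0,"y":0,"z":-6,"ax":0,"ay":0,"az":0,"gripper":0.5},{"x":-5,"y":0,"z":-6,"ax":0,"ay":0,"az":0,"gripper":0.2},{"x":-11,"y":0,"z":-6,"ax":0,"ay":0,"az":0,"gripper":0},{"x":-17,"y":0,"z":-6,"ax":0,"ay":0,"az":0,"gripper":0},{"x":-20,"y":0,"z":-6,"ax":0,"ay":0,"az":0,"gripper":0}]' 60
python3 - <<'E'
from h import *
s=grab("side","s17"); t=grab("top","t17")
a=cv2.resize(s[:, :, ::-1][235:335,245:360],None,fx=4,fy=4,interpolation=cv2.INTER_CUBIC)
b=cv2.resize(t[:, :, ::-1][185:270,205:275],None,fx=4.7,fy=4.7,interpolation=cv2.INTER_CUBIC)
cv2.imwrite("pics/c17.png",np.hstack([a[:399],b[:399]]))
_,a=blobs(t,(0,0,0),(179,255,45),(225,195,250,225));_,b=blobs(s,(0,0,0),(179,255,45),(270,240,300,265));print(max(a),max(b),tri(max(a)[2],max(b)[2]))
plan([.4175,.2605,.20])
E
```

```text
t: 28.25
ee_pos: [0.5393, 0.0847, 0.297]
eef_rot: [0.0, 0.767, 0.642, -0.0]
force: [-1.2, 0.7, 0.7]
gripper_width: -0.004
(24, [232, 207, 6, 5], [234.88, 209.0]) (44, [283, 250, 6, 9], [285.5, 254.0]) (array([0.57288792, 0.28576223, 0.17970706]), np.float64(1.2795018949980606))
xyz cm [ 15.16 -15.15   9.69] rotvec deg [ 0.03  0.05 -0.25] rows 3.8
```

View pics/c17.png

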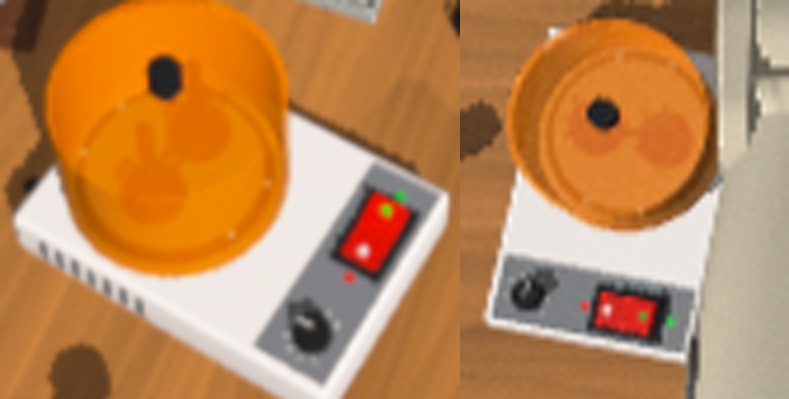

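The knob is back at its first measured place within 1 mm and at the same height (0.180), and both trees stand under the hood. Now switch on.

```bash
python3 -m inch '[{"x":15,"y":-15,"z":4,"ax":0,"ay":0,"az":0,"gripper":0},{"x":15,"y":-15,"z":6,"ax":0,"ay":0,"az":0,"gripper":0},{"x":15,"y":-15,"z":9,"ax":0,"ay":0,"az":0,"gripper":0},{"x":15,"y":-15,"z":9.7,"ax":0,"ay":0,"az":0,"gripper":0},{"x":15,"y":-15,"z":9.7,"ax":0,"ay":0,"az":0,"gripper":0},{"x":15,"y":-15,"z":9.7,"ax":0,"ay":0,"az":0,"gripper":0},{"x":15,"y":-15,"z":9.7,"ax":0,"ay":0,"az":0,"gripper":0}]' 60
python3 - <<'E'
from h import *
plan([.4172,.2615,.130])
s=grab("side","s18")
cv2.imwrite("pics/s18c.png",cv2.resize(s[:, :, ::-1][225:340,270:385],None,fx=4.8,fy=4.8,interpolation=cv2.INTER_CUBIC))
E
```

```text
t: 29.22
ee_pos: [0.4196, 0.2609, 0.201]
eef_rot: [0.0, 0.766, 0.642, 0.001]
force: [0.4, 0.4, 0.1]
gripper_width: 0.002
xyz cm [ 0.01 -0.26  7.1 ] rotvec deg [ 0.13 -0.06 -0.07] rows 1.1
```

View pics/s18c.png

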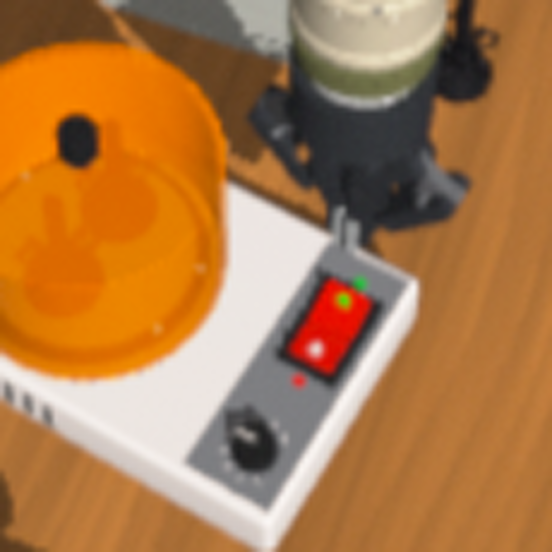

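```bash
python3 -m inch '[{"x":0,"y":-0.2,"z":4,"ax":0,"ay":0,"az":0,"gripper":0},{"x":0,"y":-0.2,"z":5.8,"ax":0,"ay":0,"az":0,"gripper":0},{"x":0,"y":-0.2,"z":6.4,"ax":0,"ay":0,"az":0,"gripper":0},{"x":0,"y":-0.2,"z":6.7,"ax":0,"ay":0,"az":0,"gripper":0},{"x":0,"y":-0.2,"z":6.9,"ax":0,"ay":0,"az":0,"gripper":0},{"x":0,"y":-0.2,"z":7.1,"ax":0,"ay":0,"az":0,"gripper":0},{"x":0,"y":-0.2,"z":7.1,"ax":0,"ay":0,"az":0,"gripper":0}]' 60
python3 -m inch '[{"x":0,"y":0,"z":-6,"ax":0,"ay":0,"az":0,"gripper":0},{"x":-5,"y":0,"z":-12,"ax":0,"ay":0,"az":0,"gripper":0},{"x":-11,"y":0,"z":-17,"ax":0,"ay":0,"az":0,"gripper":0},{"x":-17,"y":0,"z":-17,"ax":0,"ay":0,"az":0,"gripper":0},{"x":-23,"y":0,"z":-17,"ax":0,"ay":0,"az":0,"gripper":0},{"x":-29,"y":0,"z":-17,"ax":0,"ay":0,"az":0,"gripper":0},{"x":-32,"y":0,"z":-17,"ax":0,"ay":0,"az":0,"gripper":0}]' 60
python3 - <<'E'
from h import *
s=grab("side","s19"); t=grab("top","t19")
f=lambda im,r,k:cv2.resize(im[r[0]:r[1],r[2]:r[3]],None,fx=k,fy=k,interpolation=cv2.INTER_CUBIC)
B=lambda x:x[:,:,::-1]
r=(275,312,322,358)
a=np.hstack([f(cv2.imread("pics/s2.png"),r,10),f(B(s),r,10)])
cv2.imwrite("pics/c19.png",a); cv2.imwrite("pics/c19b.png",np.hstack([f(B(t),(180,270,195,335),4),]))
E
```

```text
t: 30.15
ee_pos: [0.4162, 0.2615, 0.129]
eef_rot: [0.0, 0.766, 0.643, 0.0]
force: [-0.8, -0.5, -1.2]
gripper_width: 0.001
t: 31.02
ee_pos: [0.3599, -0.0556, 0.2995]
eef_rot: [0.001, 0.766, 0.642, 0.0]
force: [0.9, 0.0, -0.1]
gripper_width: 0.001
```

View pics/c19.png

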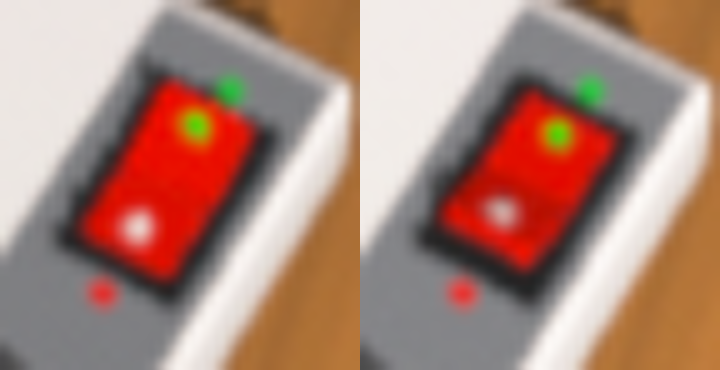

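View pics/c19b.png

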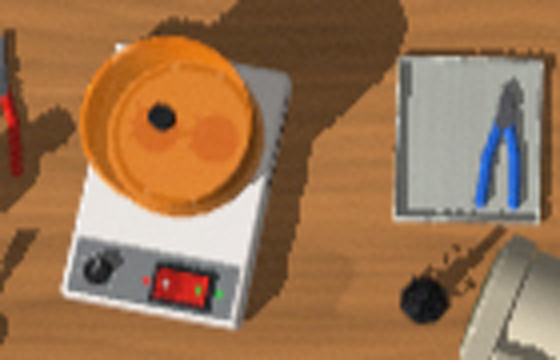

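View pics/s19.png

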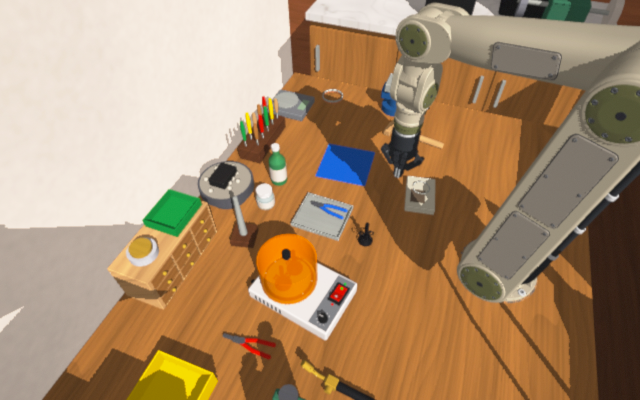

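The switch looks as it did at the start: the green end is level and the white end raised, so it is on. The hood is seated with both trees under it, the rest of the bench looks unchanged, and the robot touches nothing. Handing in.

```bash
python3 -c "
from rig import manip
print(manip.hand_in())"
```

```text
the job is handed in; nothing more can be done
None
```

The second purple tree is now in the cure beside the first, under the reseated hood, with the mains back on. I handed the job in at about 31 s of the 72 s allowed. The steps ran in the order you asked: mains off, hood to the blue mat, tree onto the turntable, hood back, mains on.

Last checks:
- **Hood:** the knob measured within about 1 mm of where it started, at the same height, and the release height matched the seated value.
- **Trees:** both showed upright through the hood, about 58 mm apart between centres by my measurements.
- **Switch:** the rocker looked the same as in the first picture, green end down.
- **Bench:** nothing else appeared to have moved, and the arm was clear of everything.

Two things disagreed along the way:
- **Hood grip:** the first grip on the knob closed 4 mm too high, so I opened and regripped lower before lifting.
- **Turntable fit:** the top-view fit of the turntable ring failed. I relied on the side-view fit and the hood's pick-up position, which agreed to about 2 mm.

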